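# Pack a coat's trims into the trim tube

## Task

The trims taken off a coat before cleaning go into the clear tube that leans in the wooden case: put in the domed gilt blazer button first, then the black horn toggle end-on on top of it. Then take the rod from its stand, push the two down the tube with it until they bottom out, press firmly for a moment, and stand the rod back upright in its stand. Leave the buckle, the flat coat button and the thread spool where they are.

Things in the scene. Friction and masses are not known exactly. Their poses are not given: they have to be found in the camera images.
- case: Wooden case, fixed, open on top, 125 mm deep (x) by 200 mm wide (y) by 55 mm high, with its front board folded down flat towards the robot (72 mm, 6 mm thick). Origin: on the ledge, under the middle of the hinge line of the front; x points from there to the back of the case, z up. The clear tube leans in its second compartment from the right (y = -25 mm), mouth towards the robot.
- tube: Clear plastic tube, fixed in the case, leaning 25 degrees from vertical, mouth towards the folded front. Origin: centre of the tube's foot; z runs up along the bore to the mouth, y is the case's y. Total length 118 mm, outside diameter 32 mm (35 at the mouth), bore 25.6 mm, the last 2.5 mm flared to 29 mm at the mouth. Inside is a sliding follower plug.
- mouth (a point): Centre of the tube's mouth, in the plane of the rim, about 127 mm above the ledge; axes as tube (z out of the mouth along the bore).
- follower (a joint): Travel in m of the black follower plug down the bore (10 mm thick disc, always in the tube). At 0 its top lies 57 mm below the rim, at its hard stop 0.045 it lies 102 mm below the rim. It starts between 0 and 0.010, does not move under the weight of the parts, slides stiffly with 5 N and stays where it is pushed. At the stop the button on it and the toggle on that leave the toggle's top 55 mm below the rim. A firm press is about 12 N.
- button: Domed gilt blazer button: round, 24 mm diameter, 13 mm thick, straight-sided from 1 mm to 11 mm above its flat underside, lying dome up on the ledge. Origin at its centre (6.5 mm above the ledge), z up through the dome. 15 g.
- toggle: Black horn toggle: a round barrel 22 mm diameter and 34 mm long with a groove (17 mm diameter, 8 mm wide) round its middle, standing on end on the ledge. Origin at its centre (17 mm above the ledge), z along the barrel. 20 g.
- rod: Packing rod standing upright in its stand, 140 mm long: foot 22 mm diameter by 10 mm, steel shaft 12 mm diameter, then a wooden handle 22 mm diameter from 88 mm to 140 mm above the foot's underside. Origin: centre of the foot's underside; z along the rod to the handle. About 70 g.
- stand: Fixed round metal cup for the rod: 36 mm high, outside 44 mm, inside 34 mm diameter, floor 6 mm above the ledge, base plate 70 mm diameter. Origin: on the ledge, on its axis.
- buckle: Nickel buckle, a flat frame 41 x 36 x 6 mm with a middle bar, lying near the trims; not to be used. Origin: centre of its underside.
- coat_button: Flat dark coat button, 34 mm diameter, 5 mm thick, lying near the trims; not to be used. Origin: centre of its underside.
- spool: White thread spool standing between the robot and the case, 32 mm diameter, 40 mm high; leave alone. Origin: centre of its underside.

How it is judged (in metres and radians):
On the way, in this order (a step that is already met when the one before it is completed fails the run):
1. the button lies in the bore of the tube, let go (x of button in the frame of tube between -0.004 and 0.004 m and y of button in the frame of tube between -0.004 and 0.004 m and z of button in the frame of tube between 0.015 and 0.105 m and contact force between button and the fingers below 0.1 N), for 0.2 s.
2. the toggle stands in the tube, end-on, on top of the button (x of toggle in the frame of tube between -0.006 and 0.006 m and y of toggle in the frame of tube between -0.006 and 0.006 m and angle between the z axis of toggle and the z axis of tube, either way round below 0.3 rad and distance between toggle and button below 0.03 m and contact force between toggle and the fingers below 0.1 N), for 0.2 s.
3. the rod presses the toggle firmly (over 8 N) with the follower at its stop (contact force between rod and toggle above 8 N and value of joint follower above 0.0435 m), for 0.2 s.
At the end, for the whole second after the job is handed in: The follower is within 2 mm of its stop, button on it and toggle end-on above it in the bore, both within about 4 mm of fully home; the rod stands foot down in its stand (foot on the cup's floor, within 17 degrees of upright) and everything is at rest (value of joint follower above 0.043 m and z of button in the frame of tube below 0.027 m and distance between button and tube below 0.0275 m and z of toggle in the frame of tube below 0.05 m and distance between toggle and tube below 0.051 m and angle between the z axis of toggle and the z axis of tube, either way round below 0.3 rad and horizontal distance between rod and stand below 0.012 m and height (world z) of rod below 0.012 m and angle between rod's own z axis and vertical below 0.3 rad and linear speed of each of rod, toggle, button below 0.02 m/s); the robot touches nothing.
It fails at once if buckle, coat button or spool pushed more than 25 mm from its place (distance of any of buckle, coat_button, spool from where it was at the start of the episode above 0.025 m).
It also fails if it takes over 72 s, if anything falls off the work surface, if the arm or the gripper's body presses on something with over 40 N, if the wrist force passes 120 N, or if a joint passes its speed limit or range.

## Robot

A 6-joint arm with a two-finger parallel gripper is mounted at the origin on the work surface. World frame = base frame: x ahead of the robot, y to its left, z up, the work surface at z = 0. Lengths are in m, angles in degrees, forces in N, time in s.
With the tool pointing down it reaches from about 0.2 to 0.875 m from the base axis. Payload 3.4 kg.
Tool frame: the origin (TCP) lies at the very end of the fingers, on their centre line; the grasp point (between the pads) lies 19 mm behind it; x points along the fingers, y is the direction in which the jaws open and shut, and the axes are right-handed (so a half turn about x gives the same grasp; the last joint's range is limited). The gripper opens to 94 mm and grips with 3 to 60 N. Pads are 16 mm wide; open, the fingers measure 119 mm over their backs; the gripper's body (75 mm by 177 mm) begins 78 mm behind the grasp point.
Start: joints at [68.239, 15.808, 86.224, -0, 77.962, -6.933], TCP at [0.147, 0.556, 0.205] pointing down, gripper open.
Joint ranges: [-165.64, 165.64], [-43.16, 119.46], [12.63, 154.43], [-67.54, 247.53], [6.08, 155.33], [-154.97, 154.97]. Speed limits (degrees/s): [147.25, 147.25, 180, 180, 180, 180].

## Interface

Orientations are given as a 3x3 rotation matrix whose columns are the frame's x, y, z axes.
In Python, from plant import env, vision gives the robot as it stands.
- The arm moves only by the tool jog_arm, never from a script. Its argument "motion" is one flat list of numbers, 7 for each row, row after row: the opening, from 0 (shut) to 1 (fully open), then the shift along the tool's x, y, z in mm, then the turn, a rotation vector about the tool's x, y, z in rad. A call has 1 to 10 rows; each row is the pose to reach, as a shift and turn from the pose commanded when the call began, along the tool's axes at that moment; what a row does not reach only later rows make up. A row lasts 1/12 s, in which the tool goes at most 41.7 mm and 7.16 degrees, less where a joint would pass 70% of its speed; a pose out of reach is approached as far as the arm can. A call with a gripper value outside its range is refused whole. The fingers move at their own pace and stop on an object; the grip force is fixed at half the most. Time passes only in rows, so rows that repeat a pose let the fingers close. It gives the time, the measured TCP pose, the force and the opening at its end, in the units of the state.
- env.state(): the state, without advancing time (a new reading comes with each control period).
- vision.grab_frame(name): name is "scene" or "top" or "wrist"; returns (picture, depth): 384x512x3 uint8, red, green, blue; 384x512 float32, m along the optical axis (not along the pixel's ray), 0 where there is no reading.
- vision.camera_model(name): a dict with "fx", "fy", "cx", "cy" (pixels), "k1" (the pictures are not rectified: a ray, as slopes to the right and down, at radius r is drawn at 1 + k1 r^2 times it, then the intrinsics apply), "rvec" (rotation vector, rad) and "tvec" (3), from world to camera coordinates, as OpenCV has them. Camera axes: x right, y down, z forward; pixel columns grow to the right and rows downward; lengths in m; the calibration is good to about 2 mm. A picture is of the moment at which its call begins: read the wrist's pose just before it. camera_model takes no time and is no camera call; for the wrist camera it gives the pose at the moment of the call.
- env.close_job(): hands the job in, once; it reports no verdict.
The state is a dict: "time_s": time; "joint_pos": joint angles; "dq": joint speeds; "joint_efforts": joint torques, N m; "tcp_pos": TCP position; "ee_rot": TCP orientation; "wrist_force": force on the tool from outside, world axes, zero at the start; "ft_torque": the same for the moment, N m; "grip_width": finger opening in m.
Only numpy, scipy, OpenCV 4.12 (cv2) and the standard library are available. Lean on these libraries where they do the work, as an engineer would, in place of code of your own. Each camera call takes 0.05 s, during which the arm holds its last target. There are 200 camera calls.

## Working session

There is one attempt and no reset: what is moved stays moved. The work goes in short steps, Python scripts to look and compute and a tool call to move; the robot and the scene stay as the last step left them, time stands still between calls to the robot, and variables do not carry over. Pictures are saved under pics/ and viewed, about 8 in all and at most 12, crops included, and the job is handed in when it is done.

Besides the shell and the picture viewer there is one more tool, called after "Call:" by a JSON object that holds its "method" and its "body". jog_arm: Moves the arm, as the interface text tells. Its arguments: {"type":"object","properties":{"motion":{"type":"array"}},"required":["motion"]}

```bash
ls; mkdir -p pics
cat > h.py <<'E'
import numpy as np, cv2
from plant import env, vision
from scipy.spatial.transform import Rotation as R
def cloud(name):
    m=vision.camera_model(name); im,d=vision.grab_frame(name)
    return im,d,m
def rays(m,uv):
    uv=np.asarray(uv,float).reshape(-1,2)
    p=(uv-[m['cx'],m['cy']])/[m['fx'],m['fy']]
    q=p.copy()
    for _ in range(20): q=p/(1+m['k1']*(q**2).sum(1,keepdims=True))
    return np.c_[q,np.ones(len(q))]
def world(m,uv,depth):
    Rm=cv2.Rodrigues(np.array(m['rvec'],float))[0]; t=np.array(m['tvec'],float).ravel()
    return (rays(m,uv)*np.asarray(depth,float).reshape(-1,1)-t)@Rm
def onplane(m,uv,z):
    Rm=cv2.Rodrigues(np.array(m['rvec'],float))[0]; t=np.array(m['tvec'],float).ravel()
    c=-t@Rm; r=rays(m,uv)@Rm
    return c+r*((np.asarray(z)-c[2])/r[:,2])[:,None]
def full(m,d):
    v,u=np.mgrid[:384,:512]; return world(m,np.c_[u.ravel(),v.ravel()],d.ravel()).reshape(384,512,3)
E
python3 - <<'E'
from h import *
for n in('scene','top'):
    im,d,m=cloud(n); np.savez(f'/tmp/{n}.npz',im=im,d=d); 
    cv2.imwrite(f'pics/{n}0.png',cv2.resize(im[:,:,::-1],(768,576),interpolation=cv2.INTER_CUBIC)); print(n,m)
print(env.state())
E
```

```text
pics
scene {'fx': 497.7556315817062, 'fy': 497.7556315817062, 'cx': 266.7793860079693, 'cy': 192.6544496218341, 'k1': -0.03928750340927648, 'rvec': array([ 0.97162996,  2.24120842, -1.23061845]), 'tvec': array([ 0.38599944, -0.14502419,  1.8400245 ])}
top {'fx': 398.4841449207231, 'fy': 398.4841449207231, 'cx': 258.8057991924038, 'cy': 191.1761503061896, 'k1': -0.09678056212730608, 'rvec': array([ 2.16717902, -2.10110274,  0.23125131]), 'tvec': array([-0.03939826,  0.59920837,  0.95127897])}
{'time_s': 0.1, 'joint_pos': array([ 6.82375349e+01,  1.58430448e+01,  8.62854796e+01, -9.99184706e-04,
        7.79617589e+01, -6.93180556e+00]), 'dq': array([ 0.01858944, -0.01986845, -0.13340171, -0.04335414, -0.05980726,
       -0.12772663]), 'joint_efforts': array([ 5.91582666e-04, -4.05452979e+01, -2.37779903e+01,  7.00463355e-02,
        2.99764622e-02, -6.27776990e-05]), 'tcp_pos': array([0.14699844, 0.5553871 , 0.20471803]), 'ee_rot': array([[-5.68380012e-04,  2.55959103e-01,  9.66687444e-01],
       [-1.46975738e-03,  9.66686342e-01, -2.55959676e-01],
       [-9.99998758e-01, -1.56627836e-03, -1.73247415e-04]]), 'wrist_force': array([1.17106176, 0.09016561, 0.00335931]), 'ft_torque': array([-0.02991284, -0.008675  ,  0.0204495 ]), 'grip_width': 0.09414828858372642}
```

View pics/scene0.png

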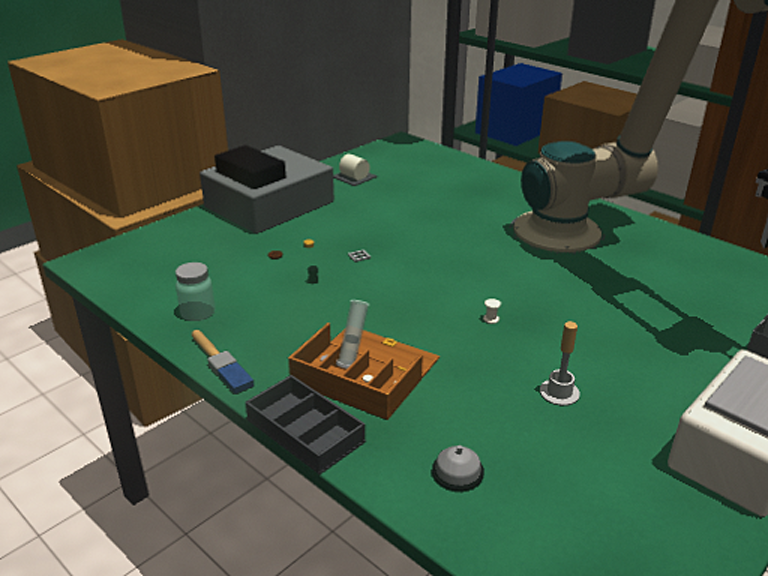

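View pics/top0.png

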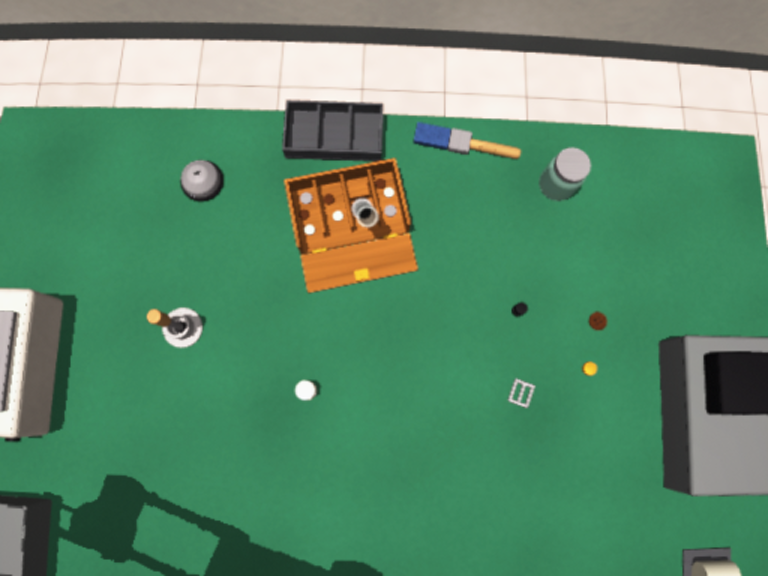

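The scene view shows the tube leaning in its case at about (355,330) and the rod in its stand at (562,370). In the top view the button is at (590,369), the toggle at (519,309), the tube mouth at (367,213) and the stand at (181,327). Next I'll work out the positions.

Run:
```python
from h import *
np.set_printoptions(precision=4,suppress=True)
for n in('top','scene'):
    z=np.load(f'/tmp/{n}.npz'); im,d=z['im'],z['d']; m=vision.camera_model(n); P=full(m,d)
    P[d==0]=np.nan
    c=dict(top=dict(button=(590,369),toggle=(519,309),mouth=(367,213),stand=(181,327),spool=(306,390),buckle=(521,393),coat=(597,321)),
      scene=dict(button=(308,243),toggle=(313,273),mouth=(358,305),stand=(562,390),rod=(569,335)))[n]
    for k,(u,v) in c.items():
        u=int(u/1.5);v=int(v/1.5); w=26 if k in('mouth','stand','rod') else 12
        Q=P[max(v-w,0):v+w,u-w:u+w].reshape(-1,3); Q=Q[~np.isnan(Q[:,0])]
        zt=np.median(Q[:,2]); H=Q[Q[:,2]>0.004 if k not in('mouth',) else Q[:,2]>0.1]
        print(n,k,P[v,u],'ground',zt,'n',len(H),'mean',H.mean(0) if len(H) else'', 'min',H.min(0) if len(H) else'','max',H.max(0) if len(H) else'')
```

```text
top button [ 0.4735 -0.3799  0.0128] ground 0.0017857382462619807 n 113 mean [ 0.4766 -0.378   0.0097] min [ 0.4444 -0.4134  0.004 ] max [ 0.5054 -0.3492  0.0174]
top toggle [ 0.573  -0.2494  0.0339] ground 0.0016744104367333288 n 119 mean [ 0.5755 -0.2532  0.0208] min [ 0.5473 -0.2868  0.004 ] max [ 0.6109 -0.2239  0.0388]
top mouth [0.7247 0.021  0.0693] ground 0.008255853479263539 n 105 mean [0.7034 0.0198 0.1224] min [0.6856 0.0028 0.1001] max [0.7298 0.0378 0.1359]
top stand [0.5235 0.3348 0.0261] ground 0.0014148528283515094 n 652 mean [0.5244 0.3337 0.0415] min [0.4588 0.2703 0.004 ] max [0.5944 0.4157 0.1498]
top spool [0.4241 0.1101 0.0439] ground 0.002148408520867489 n 174 mean [0.4256 0.1125 0.0319] min [0.3959 0.0848 0.004 ] max [0.456  0.1452 0.0461]
top buckle [ 0.4295 -0.2574  0.0073] ground 0.0022932963577878876 n 160 mean [ 0.4301 -0.2568  0.0067] min [ 0.4007 -0.2872  0.004 ] max [ 0.4608 -0.2261  0.0122]
top coat [ 0.5606 -0.4002  0.0026] ground 0.002297974814133954 n 148 mean [ 0.5611 -0.3982  0.006 ] min [ 0.5294 -0.4296  0.004 ] max [ 0.5938 -0.3644  0.0109]
scene button [ 0.4806 -0.3777  0.0071] ground -3.113722032499892e-05 n 41 mean [ 0.4805 -0.3848  0.0084] min [ 0.4342 -0.4575  0.004 ] max [ 0.5466 -0.3297  0.017 ]
scene toggle [ 0.5879 -0.2399  0.0285] ground 0.00010046070161282857 n 77 mean [ 0.5795 -0.2489  0.0211] min [ 0.5314 -0.3488  0.004 ] max [ 0.6057 -0.2219  0.0361]
scene mouth [0.7164 0.0285 0.131 ] ground 0.0004612099443404372 n 179 mean [0.7163 0.0269 0.1166] min [0.6862 0.0038 0.1   ] max [0.7366 0.0419 0.1352]
scene stand [0.5479 0.3542 0.0244] ground -0.00023189921461297538 n 418 mean [0.5344 0.344  0.0306] min [0.4282 0.2393 0.004 ] max [0.5974 0.4052 0.0989]
scene rod [0.5343 0.344  0.1295] ground -0.0003244005670657497 n 275 mean [0.5229 0.3378 0.0995] min [0.2588 0.1633 0.004 ] max [0.542  0.3526 0.1494]
```

Run:
```python
from h import *
for n,(u0,v0,u1,v1) in dict(top=(185,100,285,200),scene=(190,190,300,285)).items():
    im=np.load(f'/tmp/{n}.npz')['im'][v0:v1,u0:u1,::-1]
    cv2.imwrite(f'/tmp/c_{n}.png',cv2.resize(im,None,fx=560/im.shape[0],fy=560/im.shape[0],interpolation=cv2.INTER_CUBIC)[:, :400*2])
a=cv2.imread('/tmp/c_top.png')
cv2.imwrite('pics/caseTop.png',a); print(a.shape)
```

```text
(560, 560, 3)
```

View pics/caseTop.png

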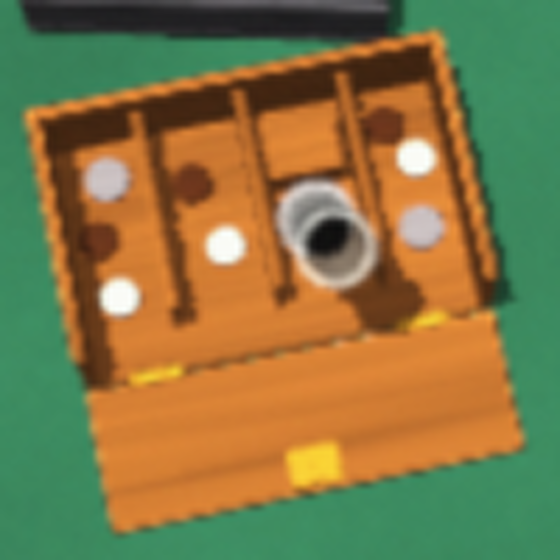

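```bash
cat >> h.py <<'E'
np.set_printoptions(precision=4,suppress=True)
def go(pos,Rt,s=None):
    s=s or env.state(); R0=s['ee_rot']
    sh=R0.T@(np.array(pos)-s['tcp_pos'])*1000; rv=R.from_matrix(R0.T@Rt).as_rotvec()
    print('shift mm',sh.round(1),'rot',rv.round(4),'| rows',np.ceil(max(np.linalg.norm(sh)/41.7,np.degrees(np.linalg.norm(rv))/7.16)))
def tool(x,y):
    x=np.array(x,float);x/=np.linalg.norm(x); y=np.array(y,float); y-=x*(x@y); y/=np.linalg.norm(y)
    return np.c_[x,y,np.cross(x,y)]
DOWN=tool([0,0,-1],[0,1,0])
E
python3 - <<'E'
from h import *
m=vision.camera_model('top'); f=lambda u,v:(185+(u+.5)/5.6-.5,100+(v+.5)/5.6-.5)
bl,br=onplane(m,[f(32,110),f(440,38)],.055); fl,fr=onplane(m,[f(113,530),f(523,448)],.006)
mo=onplane(m,[f(338,247)],.127)[0]
print(bl,br,fl,fr,'mouth',mo, np.linalg.norm(bl-br),np.linalg.norm(fl-fr))
for a,b in((br,bl),(fr,fl)):
    e=b-a; print('yaw',np.degrees(np.arctan2(-e[0],e[1])))
e=(fl+fr)/2;g=(bl+br)/2;yaw=np.arctan2((g-e)[1],(g-e)[0]);print('yaw3',np.degrees(yaw),np.linalg.norm((g-e)[:2]))
y=np.radians(9.5)
xc=np.array([np.cos(y),np.sin(y),0]);yc=np.array([-np.sin(y),np.cos(y),0])
print('mouth in case from hinge',(mo-e)@xc-.072,(mo-(e+g)/2)@yc)
go([.477,-.379,.16],DOWN)
E
```

```text
[0.787  0.1646 0.055 ] [ 0.8303 -0.026   0.055 ] [0.5969 0.121  0.006 ] [ 0.6433 -0.0726  0.006 ] mouth [0.702  0.0175 0.127 ] 0.19548237653291906 0.1990645428022696
yaw 12.791802776189545
yaw 13.49472768836763
yaw3 13.464906148644538 0.19385437382851214
mouth in case from hinge 0.007695713257051734 -0.02677618881445472
shift mm [  45.9 -818.7  558.2] rot [-0.2588 -0.0004  0.0015] | rows 24.0
```

Call:
{"method": "jog_arm", "body": {"motion": [1,20,-340,232,-0.11,0,0,1,20,-340,232,-0.11,0,0,1,20,-340,232,-0.11,0,0,1,20,-340,232,-0.11,0,0,1,20,-340,232,-0.11,0,0,1,20,-340,232,-0.11,0,0,1,20,-340,232,-0.11,0,0,1,20,-340,232,-0.11,0,0,1,20,-340,232,-0.11,0,0,1,20,-340,232,-0.11,0,0]}}

```text
time_s: 0.93
tcp_pos: [0.2842, 0.1656, 0.1853]
ee_rot: [[0.0, 0.148, 0.989], [-0.0, 0.989, -0.148], [-1.0, -0.0, 0.0]]
wrist_force: [0.6, 0.5, 0.3]
grip_width: 0.0939
```

Run:
```python
from h import *
print(env.state()['tcp_pos']);go([.477,-.379,.14],DOWN)
```

```text
[0.2842 0.1656 0.1853]
shift mm [  45.5 -510.1  271.2] rot [-0.1484  0.0004  0.0003] | rows 14.0
```

Call:
{"method": "jog_arm", "body": {"motion": [1,30,-350,186,-0.1484,0,0,1,30,-350,186,-0.1484,0,0,1,30,-350,186,-0.1484,0,0,1,30,-350,186,-0.1484,0,0,1,30,-350,186,-0.1484,0,0,1,30,-350,186,-0.1484,0,0,1,30,-350,186,-0.1484,0,0,1,30,-350,186,-0.1484,0,0,1,30,-350,186,-0.1484,0,0,1,30,-350,186,-0.1484,0,0]}}

```text
time_s: 1.77
tcp_pos: [0.4168, -0.2088, 0.1549]
ee_rot: [[0.0, 0.002, 1.0], [-0.0, 1.0, -0.002], [-1.0, -0.0, 0.0]]
wrist_force: [0.1, 0.5, 0.5]
grip_width: 0.0941
```

Call:
{"method": "jog_arm", "body": {"motion": [1,15,-160,85,0,0,0,1,15,-160,85,0,0,0,1,15,-160,85,0,0,0,1,15,-160,85,0,0,0,1,15,-160,85,0,0,0,1,15,-160,85,0,0,0]}}

```text
time_s: 2.27
tcp_pos: [0.5027, -0.3697, 0.1386]
ee_rot: [[-0.0, 0.003, 1.0], [-0.001, 1.0, -0.003], [-1.0, -0.001, -0.0]]
wrist_force: [0.1, 0.5, -0.0]
grip_width: 0.0942
```

Run:
```python
from h import *
s=env.state();print(s['tcp_pos'],s['ee_rot'])
im,d,m=cloud('wrist'); np.savez('/tmp/w1.npz',im=im,d=d,**{k:m[k] for k in m})
cv2.imwrite('pics/w1.png',cv2.resize(im[:,:,::-1],(768,576)))
Rm=cv2.Rodrigues(np.array(m['rvec']))[0];print('cam pos in tool',s['ee_rot'].T@(-Rm.T@np.array(m['tvec']).ravel()-s['tcp_pos']))
```

```text
[ 0.5027 -0.3697  0.1386] [[-0.0001  0.0027  1.    ]
 [-0.0006  1.     -0.0027]
 [-1.     -0.0006 -0.0001]]
cam pos in tool [-0.1799 -0.0003 -0.0765]
```

View pics/w1.png

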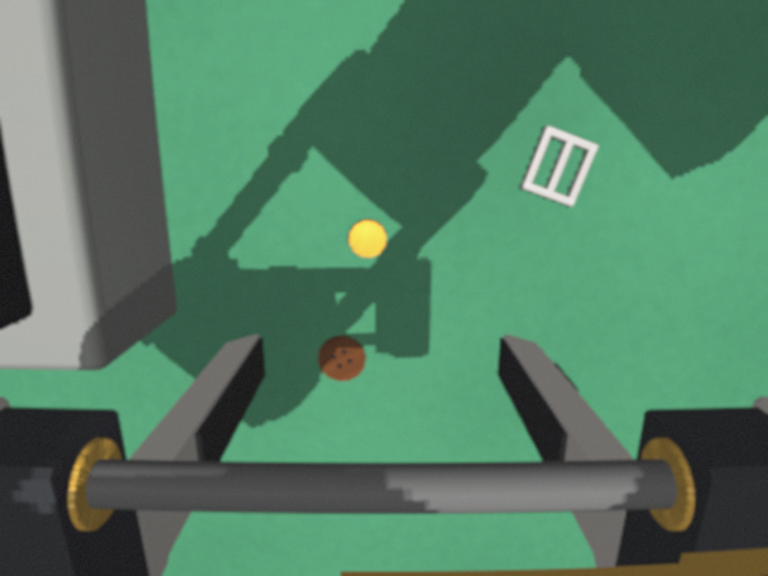

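The wrist view shows the button at (368,239), the coat button at (342,357), the fingertips near y≈338 and a grey box on the left, so I need to check the box for clearance.

Run:
```python
from h import *
z=np.load('/tmp/w1.npz'); m={k:z[k] for k in z.files}; P=full(m,z['d']); 
hsv=cv2.cvtColor(z['im'],cv2.COLOR_RGB2HSV)
mk=(hsv[...,0]>15)&(hsv[...,0]<35)&(hsv[...,1]>120)&(hsv[...,2]>80)
n,l,st,ce=cv2.connectedComponentsWithStats(mk.astype(np.uint8))
for i in range(1,n):
    if 100<st[i,4]: print(st[i],ce[i],onplane(m,[ce[i]],.011)[0],P[l==i].mean(0),(P[l==i].max(0)+P[l==i].min(0))/2)
print('ground',np.median(P[100:130,100:150,2]),np.median(P[90:120,340:360,2]))
t=np.load('/tmp/top.npz');T=full(vision.camera_model('top'),t['d'])
Q=T.reshape(-1,3);Q=Q[(Q[:,1]<-.4)&(Q[:,1]>-.7)&(Q[:,2]>.03)&(Q[:,0]<.52)&(Q[:,0]>.25)]
print(Q.max(0),Q.min(0),[np.percentile(Q[Q[:,1]>-.56,2],p) for p in(10,50,90)])
print(P[100,90],P[150,60],P[200,90])
```

```text
[232 146  26  26 504] [244.7202 158.6687] [ 0.4767 -0.3789  0.011 ] [ 0.4766 -0.3789  0.0119] [ 0.4782 -0.3791  0.0074]
[  45  292   35   62 1040] [ 58.1894 322.4442] [ 0.666  -0.5974  0.011 ] [ 0.4766 -0.4175  0.2538] [ 0.456  -0.3946  0.2808]
[ 428  292   36   62 1041] [449.1566 322.8866] [ 0.6674 -0.1447  0.011 ] [ 0.4769 -0.3224  0.2537] [ 0.4566 -0.345   0.2809]
[ 228  365  284   19 1783] [432.387  377.9271] [ 0.7487 -0.1502  0.011 ] [ 0.4843 -0.3298  0.2633] [ 0.4648 -0.342   0.2814]
ground 0.0009978607039393004 0.0008491520152950917
[ 0.52   -0.5079  0.1523] [ 0.2646 -0.662   0.0301] [np.float64(0.05046532515905145), np.float64(0.10080058313319912), np.float64(0.1397188031052889)]
[ 0.4208 -0.5107  0.0364] [ 0.4565 -0.5113  0.0894] [ 0.5039 -0.5107  0.058 ]
```

Run:
```python
from h import *
go([.4768,-.379,.006],DOWN)
```

```text
shift mm [132.9 -12.3 -24.4] rot [-0.002  -0.0015 -0.0017] | rows 4.0
```

Call:
{"method": "jog_arm", "body": {"motion": [0.6,40,-12.3,-24.4,-0.002,-0.0015,-0.0017,0.6,80,-12.3,-24.4,-0.002,-0.0015,-0.0017,0.6,110,-12.3,-24.4,-0.002,-0.0015,-0.0017,0.6,128,-12.3,-24.4,-0.002,-0.0015,-0.0017,0.6,132.9,-12.3,-24.4,-0.002,-0.0015,-0.0017,0.6,132.9,-12.3,-24.4,-0.002,-0.0015,-0.0017,0.6,132.9,-12.3,-24.4,-0.002,-0.0015,-0.0017,0,132.9,-12.3,-24.4,-0.002,-0.0015,-0.0017,0,132.9,-12.3,-24.4,-0.002,-0.0015,-0.0017,0,132.9,-12.3,-24.4,-0.002,-0.0015,-0.0017]}}

```text
time_s: 3.15
tcp_pos: [0.4779, -0.3787, 0.0091]
ee_rot: [[0.004, -0.002, 1.0], [-0.004, 1.0, 0.002], [-1.0, -0.004, 0.004]]
wrist_force: [-0.4, -0.1, 0.5]
grip_width: 0.0399
```

Call:
{"method": "jog_arm", "body": {"motion": [0,0,0,0,0,0,0,0,0,0,0,0,0,0,0,0,0,0,0,0,0,0,0,0,0,0,0,0,0,0,0,0,0,0,0]}}

```text
time_s: 3.57
tcp_pos: [0.4772, -0.3783, 0.008]
ee_rot: [[0.002, -0.002, 1.0], [-0.002, 1.0, 0.002], [-1.0, -0.002, 0.002]]
wrist_force: [-0.6, 0.3, 3.1]
grip_width: 0.0219
```

Call:
{"method": "jog_arm", "body": {"motion": [0,-40,0,0,0,0,0,0,-80,0,0,0,0,0,0,-120,0,0,0,0,0,0,-150,0,0,0,0,0,0,-150,0,0,0,0,0]}}

```text
time_s: 3.98
tcp_pos: [0.4799, -0.381, 0.1647]
ee_rot: [[0.011, -0.002, 1.0], [-0.011, 1.0, 0.002], [-1.0, -0.011, 0.011]]
wrist_force: [0.5, -0.7, 0.2]
grip_width: 0.022
```

Run:
```python
from h import *
y=np.radians(13.3); xc=np.array([np.cos(y),np.sin(y),0]);yc=np.array([-np.sin(y),np.cos(y),0]); a=np.radians(25)
ax=-np.sin(a)*xc+np.cos(a)*np.array([0,0,1]); Rt=tool(-ax,yc)
mo=np.array([.702,.0175,.127]); print(mo+.1*ax)
go(mo+.1*ax,Rt); s=env.state(); print(s['tcp_pos'],s['grip_width'])
im,d,m=cloud('wrist'); cv2.imwrite('pics/w2.png',im[150:,:,::-1])
```

```text
[0.6609 0.0078 0.2176]
shift mm [-55.3 387.9 182.2] rot [-0.224  -0.4248  0.0623] | rows 11.0
[ 0.4799 -0.381   0.1647] 0.022042651778239563
```

View pics/w2.png

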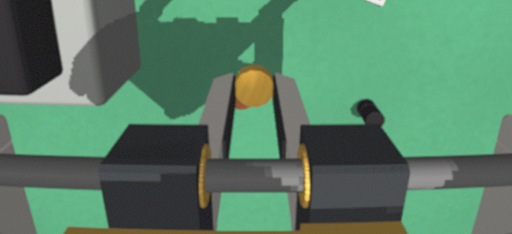

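The button is held between the pads, roughly centred at (254,85). Moving to the tube.

Call:
{"method": "jog_arm", "body": {"motion": [0,-55,388,182,-0.224,-0.4248,0.0623,0,-55,388,182,-0.224,-0.4248,0.0623,0,-55,388,182,-0.224,-0.4248,0.0623,0,-55,388,182,-0.224,-0.4248,0.0623,0,-55,388,182,-0.224,-0.4248,0.0623,0,-55,388,182,-0.224,-0.4248,0.0623,0,-55,388,182,-0.224,-0.4248,0.0623,0,-55,388,182,-0.224,-0.4248,0.0623,0,-55,388,182,-0.224,-0.4248,0.0623,0,-55,388,182,-0.224,-0.4248,0.0623]}}

```text
time_s: 4.87
tcp_pos: [0.6545, 0.0064, 0.2092]
ee_rot: [[0.399, -0.23, 0.888], [0.106, 0.973, 0.204], [-0.911, 0.013, 0.413]]
wrist_force: [0.3, 0.1, 0.0]
grip_width: 0.0222
```

Call:
{"method": "jog_arm", "body": {"motion": [0,0,20,10,0,0,0,0,0,20,10,0,0,0,0,0,20,10,0,0,0]}}

```text
time_s: 5.12
tcp_pos: [0.6585, 0.0272, 0.2136]
ee_rot: [[0.399, -0.233, 0.887], [0.107, 0.972, 0.207], [-0.911, 0.012, 0.413]]
wrist_force: [-0.2, -0.3, -1.1]
grip_width: 0.022
```

```bash
cat >> h.py <<'E'
y=np.radians(13.3); xc=np.array([np.cos(y),np.sin(y),0]);yc=np.array([-np.sin(y),np.cos(y),0]); a=np.radians(25)
ax=-np.sin(a)*xc+np.cos(a)*np.array([0,0,1]); RT=tool(-ax,yc)
E
python3 - <<'E'
from h import *
mo=np.array([.702,.0175,.127])
s=env.state(); print(s['tcp_pos'],s['ee_rot'],s['grip_width']); go(mo+.1*ax,RT)
im,d,m=cloud('wrist'); np.savez('/tmp/w3.npz',im=im,d=d,**m,tcp=s['tcp_pos'],rot=s['ee_rot'])
cv2.imwrite('pics/w3.png',cv2.resize(im[60:260,130:390,::-1],None,fx=3,fy=3,interpolation=cv2.INTER_CUBIC))
E
```

```text
[0.6585 0.0272 0.2136] [[ 0.3992 -0.2328  0.8868]
 [ 0.1067  0.9724  0.2072]
 [-0.9106  0.0119  0.4131]] 0.022011889121566642
shift mm [ -4.8 -19.4  -0.3] rot [-0.0024 -0.0105 -0.012 ] | rows 1.0
```

View pics/w3.png

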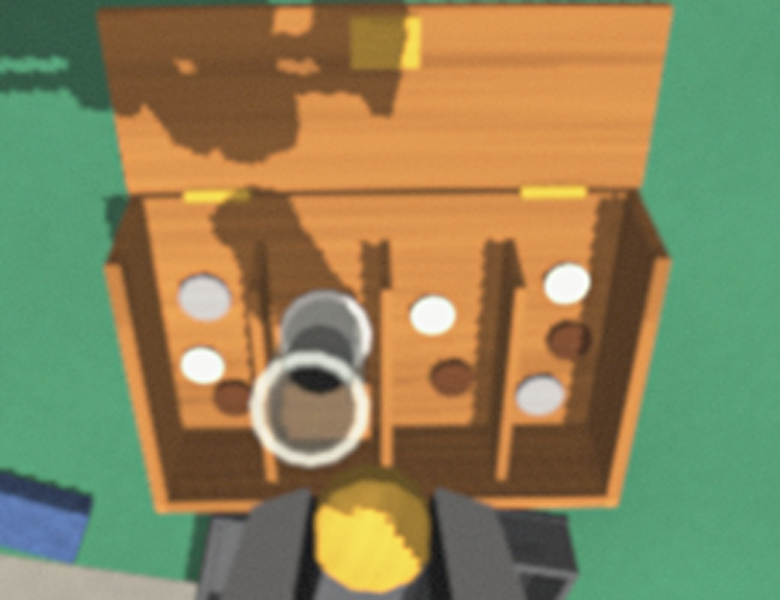

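The mouth rim is clear, an ellipse centred at about (310,409) in the crop. The button is centred at about (372,532), between the fingers. I'll compute both in the same camera.

Run:
```python
from h import *
z=np.load('/tmp/w3.npz'); m={k:z[k] for k in z.files}
f=lambda u,v:(130+(u+.5)/3-.5,60+(v+.5)/3-.5)
mo=onplane(m,[f(309.5,409)],.127)[0]; print('fx',m['fx'],'mouth',mo)
# yaw from hinge line & board edges
h1,h2=onplane(m,[f(130,196),f(640,188)],.006)
b1,b2=onplane(m,[f(100,10),f(670,6)],.006)
k1,k2=onplane(m,[f(158,508),f(618,502)],.055)
for p,q in((h1,h2),(b1,b2),(k1,k2)): e=q-p; print('yaw',np.degrees(np.arctan2(-e[0],e[1])),np.linalg.norm(e),(p+q)/2)
hc=(b1+b2)/2;kc=(k1+k2)/2;e=kc-hc;print('yaw x',np.degrees(np.arctan2(e[1],e[0])))
print('mouth in case',(mo-(h1+h2)/2)@xc,(mo-(hc+kc)/2)@yc)
# rim via depth
P=full(m,z['d']);Q=P[170:225,210:260].reshape(-1,3);Q=Q[Q[:,2]>.115];print('rim pts',len(Q),Q.mean(0),Q.min(0),Q.max(0),(Q.min(0)+Q.max(0))/2)
# button in tool
B=P[215:262,230:280].reshape(-1,3);im=z['im'][215:262,230:280].reshape(-1,3).astype(int);k=(im[:,0]-im[:,2]>60)&(im[:,1]-im[:,2]>40)
T=(B[k]-z['tcp'])@z['rot'];T=T[abs(T[:,0])<.03]; print('button tool',len(T),np.median(T,0),T.min(0),T.max(0))
Rm=cv2.Rodrigues(m['rvec'])[0];c=-Rm.T@m['tvec'].ravel();r=(rays(m,[f(372.5,530)])@Rm)[0]
ct=(c-z['tcp'])@z['rot'];rt=r@z['rot'];print('button ctr tool@x=-.003',ct+rt*((-.003-ct[0])/rt[0]))
```

```text
fx 322.8001679020295 mouth [0.7034 0.0193 0.127 ]
yaw 14.147914379594 0.19887454209107253 [0.6898 0.0417 0.006 ]
yaw 13.69969132667509 0.19714961369542727 [0.621  0.0248 0.006 ]
yaw 13.851847832505264 0.1986378590726359 [0.8099 0.0718 0.055 ]
yaw x 13.974978377446662
mouth in case 0.008026541866072946 -0.025496354615248035
rim pts 901 [0.6918 0.0195 0.1471] [ 0.5191 -0.0082  0.1151] [0.722  0.036  0.3457] [0.6206 0.0139 0.2304]
button tool 1258 [-0.0045 -0.0007 -0.0018] [-0.0117 -0.0117 -0.012 ] [0.0068 0.0103 0.0118]
button ctr tool@x=-.003 [-0.003  -0.0005 -0.0011]
```

```bash
sed -i 's/radians(13.3)/radians(13.8)/' h.py
python3 - <<'E'
from h import *
mo=np.array([.7033,.0192,.127]); go(mo-RT@[0,-.0005,-.001]+.022*ax,RT)
E
```

```text
shift mm [ 74.1 -17.3   3.4] rot [-0.012  -0.0105 -0.0075] | rows 2.0
```

Call:
{"method": "jog_arm", "body": {"motion": [0,0,-17.3,3.4,-0.012,-0.0105,-0.0075,0,35,-17.3,3.4,-0.012,-0.0105,-0.0075,0,65,-17.3,3.4,-0.012,-0.0105,-0.0075,0,74,-17.3,3.4,-0.012,-0.0105,-0.0075,0,74,-17.3,3.4,-0.012,-0.0105,-0.0075,0,74,-17.3,3.4,-0.012,-0.0105,-0.0075]}}

```text
time_s: 5.67
tcp_pos: [0.6958, 0.0163, 0.1491]
ee_rot: [[0.412, -0.236, 0.88], [0.1, 0.972, 0.214], [-0.906, -0.0, 0.424]]
wrist_force: [-0.6, 0.7, 0.6]
grip_width: 0.0218
```

Run:
```python
from h import *
mo=np.array([.7033,.0192,.127])
s=env.state(); print(s['tcp_pos'],s['wrist_force'],s['grip_width']); go(mo-RT@[0,-.0005,-.001]+.022*ax,RT)
im,d,m=cloud('wrist'); np.savez('/tmp/w4.npz',im=im,d=d,**m,tcp=s['tcp_pos'],rot=s['ee_rot'])
cv2.imwrite('pics/w4.png',cv2.resize(im[170:290,180:340,::-1],None,fx=5,fy=5,interpolation=cv2.INTER_CUBIC))
```

```text
[0.6958 0.0163 0.1491] [-0.5989  0.6665  0.5621] 0.021809717329562252
shift mm [ 1.3  1.5 -1.1] rot [-0.0023  0.0019  0.0011] | rows 1.0
```

View pics/w4.png

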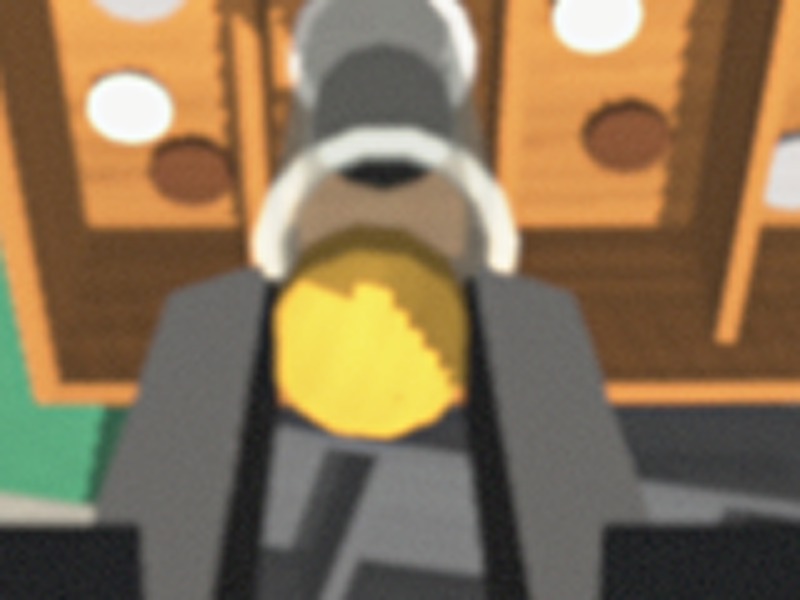

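Close up, the rim spans x 252–520 with its top at y 127. The button spans x 275–468 with its bottom at y 438. I'll fit circles to these edges.

```bash
cat >> h.py <<'E'
from scipy.optimize import least_squares
def proj(m,X):
    Rm=cv2.Rodrigues(np.array(m['rvec'],float))[0]; q=np.atleast_2d(X)@Rm.T+np.array(m['tvec']).ravel()
    p=q[:,:2]/q[:,2:]; p=p*(1+m['k1']*(p**2).sum(1,keepdims=True)); return p*[m['fx'],m['fy']]+[m['cx'],m['cy']]
t_=np.linspace(0,2*np.pi,180)
def ext(m,c,e1,e2,r):
    p=proj(m,c+r*(np.cos(t_)[:,None]*e1+np.sin(t_)[:,None]*e2)); return np.r_[p.min(0),p.max(0)] # L,T,R,B
E
python3 - <<'E'
from h import *
def fit(z,x0,e1,e2,r,obs,idx):
    g=lambda x:ext(z,x,e1,e2,r)[idx]-obs
    s=least_squares(g,x0); return s.x,g(s.x)
Z=[]
for n in('w3','w4'):
    z=np.load(f'/tmp/{n}.npz'); Z.append({k:z[k] for k in z.files})
f=lambda k,o,off: (k+.5)/o-.5+off
obs3=np.array([f(250,3,130),f(352,3,60),f(369,3,130),f(467,3,60)])
obs4=np.array([f(252,5,180),f(127,5,170),f(520,5,180)])
m0=np.array([.7033,.0192,.127])
a3=fit(Z[0],m0,RT[:,1],RT[:,2],.0175,obs3,[0,1,2,3]);print(a3)
a4=fit(Z[1],m0,RT[:,1],RT[:,2],.0175,obs4,[0,1,2]);print(a4)
g=lambda x:np.r_[ext(Z[0],x,RT[:,1],RT[:,2],.0175)-obs3,ext(Z[1],x,RT[:,1],RT[:,2],.0175)[:3]-obs4,(x[2]-.127)*500]
s=least_squares(g,m0);print('joint',s.x,s.fun)
z=Z[1];ob=np.array([f(275,5,180),f(468,5,180),f(438,5,170)])
b=fit(z,z['tcp'],z['rot'][:,1],z['rot'][:,2],.012,ob,[0,2,3]);print('button circle in tool',z['rot'].T@(b[0]-z['tcp']))
g=lambda q:ext(z,z['tcp']+z['rot']@[-.003,q[0],q[1]],z['rot'][:,1],z['rot'][:,2],.012)[[0,2,3]]-ob
print('fixed depth',least_squares(g,[0,0]).x, np.array(z['rot'].T@(s.x-z['tcp'])))
E
```

```text
(array([0.7023, 0.0191, 0.129 ]), array([-0.0226,  0.0231,  0.0226, -0.0238]))
(array([0.7006, 0.0189, 0.131 ]), array([-0.,  0.,  0.]))
joint [0.7031 0.0195 0.1279] [ 0.2806  0.1158  0.1374 -0.1128  0.3407 -0.1079 -0.6545  0.4714]
button circle in tool [ 0.0058 -0.0005  0.0048]
fixed depth [-0.0005  0.0004] [ 0.0224  0.0013 -0.0019]
```

Call:
{"method": "jog_arm", "body": {"motion": [0,0,1.8,-1.7,0,0,0,0,8,1.8,-1.7,0,0,0,0,12,1.8,-1.7,0,0,0,0,14,1.8,-1.7,0,0,0,0,16,1.8,-1.7,0,0,0,0,18,1.8,-1.7,0,0,0,0,20,1.8,-1.7,0,0,0,0,20,1.8,-1.7,0,0,0,0,20,1.8,-1.7,0,0,0]}}

```text
time_s: 6.47
tcp_pos: [0.7023, 0.0206, 0.1304]
ee_rot: [[0.413, -0.238, 0.879], [0.1, 0.971, 0.215], [-0.905, -0.001, 0.425]]
wrist_force: [-1.6, -2.8, -0.9]
grip_width: 0.022
```

Run:
```python
from h import *
s=env.state(); print(s['tcp_pos'],'force in tool',s['ee_rot'].T@s['wrist_force'],s['grip_width']); print('mouth in tool',s['ee_rot'].T@(np.array([.7031,.0195,.1275])-s['tcp_pos'])); go(s['tcp_pos'],RT)
```

```text
[0.7023 0.0206 0.1304] force in tool [-0.0981 -2.3081 -2.3927] 0.021957296978881685
mouth in tool [ 0.0028 -0.0013 -0.0007]
shift mm [0. 0. 0.] rot [-0.0005  0.0023  0.0011] | rows 1.0
```

The button is inside, with no axial force and only a small side load. I'll centre it, lower it a little and release.

Call:
{"method": "jog_arm", "body": {"motion": [0,0,-0.8,-0.7,0,0,0,0,1.5,-0.8,-0.7,0,0,0,0,1.5,-0.8,-0.7,0,0,0,0.5,1.5,-0.8,-0.7,0,0,0,0.5,1.5,-0.8,-0.7,0,0,0,0.5,1.5,-0.8,-0.7,0,0,0,0.5,1.5,-0.8,-0.7,0,0,0]}}

```text
time_s: 7.05
tcp_pos: [0.7033, 0.0202, 0.1296]
ee_rot: [[0.415, -0.237, 0.879], [0.101, 0.971, 0.215], [-0.904, -0.001, 0.427]]
wrist_force: [0.5, -0.4, 0.8]
grip_width: 0.0448
```

Call:
{"method": "jog_arm", "body": {"motion": [0.6,-30,0,0,0,0,0,0.6,-60,0,0,0,0,0,0.6,-90,0,0,0,0,0,0.6,-90,0,0,0,0,0,0.6,-90,0,0,0,0,0]}}

```text
time_s: 7.47
tcp_pos: [0.6665, 0.0108, 0.2133]
ee_rot: [[0.418, -0.237, 0.877], [0.1, 0.971, 0.215], [-0.903, -0.002, 0.43]]
wrist_force: [0.0, 0.0, -0.8]
grip_width: 0.0559
```

Run:
```python
from h import *
s=env.state(); print(s['tcp_pos'],s['ee_rot'].T@s['wrist_force'],s['grip_width'])
im,d,m=cloud('wrist'); np.savez('/tmp/w5.npz',im=im,d=d,**m,tcp=s['tcp_pos'],rot=s['ee_rot'])
im2=vision.grab_frame('top')[0]
A=cv2.resize(im[130:270,170:340,::-1],(680,560),interpolation=cv2.INTER_CUBIC)
cv2.imwrite('pics/w5.png',A)
z=np.load('/tmp/w1.npz'); m1={k:z[k] for k in z.files}; t=np.load('/tmp/w1.npz')
# toggle from scene/top initial: top-face centre
T=np.load('/tmp/top.npz');P=full(vision.camera_model('top'),T['d']);hs=cv2.cvtColor(T['im'],cv2.COLOR_RGB2HSV)
k=np.zeros((384,512),bool);k[195:217,335:358]=hs[195:217,335:358,2]<60
print('top toggle px',np.argwhere(k).mean(0)[::-1],k.sum(),P[k].mean(0)); Q=P[k];Q=Q[Q[:,2]>.03];print(Q.mean(0),len(Q))
go([.575,-.25,.13],DOWN)
```

```text
[0.6665 0.0108 0.2133] [ 0.7239  0.0023 -0.3051] 0.05594433705746216
top toggle px [345.8438 205.9531] 64 [ 0.5737 -0.2498  0.0303]
[ 0.5744 -0.2514  0.0348] 48
shift mm [   8.7 -232.3 -169.5] rot [ 0.2358  0.4367 -0.0526] | rows 7.0
```

View pics/w5.png

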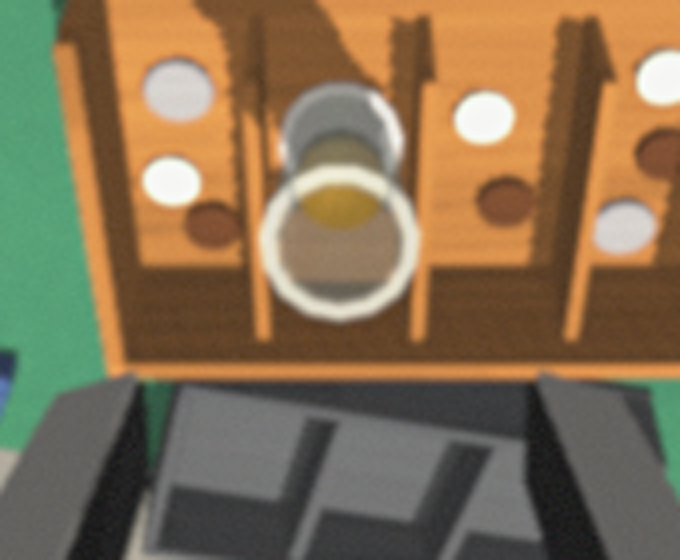

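The gilt button is down the bore, dome up, at about (340,200) in the crop. Now the toggle.

Call:
{"method": "jog_arm", "body": {"motion": [0.6,8.7,-232.3,-169.5,0.2358,0.4367,-0.0526,0.6,8.7,-232.3,-169.5,0.2358,0.4367,-0.0526,0.6,8.7,-232.3,-169.5,0.2358,0.4367,-0.0526,0.6,8.7,-232.3,-169.5,0.2358,0.4367,-0.0526,0.6,8.7,-232.3,-169.5,0.2358,0.4367,-0.0526,0.6,8.7,-232.3,-169.5,0.2358,0.4367,-0.0526,0.6,8.7,-232.3,-169.5,0.2358,0.4367,-0.0526,0.6,8.7,-232.3,-169.5,0.2358,0.4367,-0.0526,0.6,8.7,-232.3,-169.5,0.2358,0.4367,-0.0526]}}

```text
time_s: 8.32
tcp_pos: [0.574, -0.2511, 0.1277]
ee_rot: [[-0.003, 0.003, 1.0], [0.003, 1.0, -0.003], [-1.0, 0.003, -0.003]]
wrist_force: [0.8, 0.3, 0.4]
grip_width: 0.0561
```

Run:
```python
from h import *
s=env.state(); print(s['tcp_pos'],s['ee_rot'])
im,d,m=cloud('wrist'); P=full(m,d)
k=(P[...,2]>.025)&(P[...,2]<.045)&(abs(P[...,0]-.575)<.03)&(abs(P[...,1]+.25)<.03)
k&=im.max(2)<110
n,l,st,ce=cv2.connectedComponentsWithStats(k.astype(np.uint8))
for i in range(1,n):
    if st[i,4]>60: print(st[i],ce[i],P[l==i].mean(0),(P[l==i].min(0)+P[l==i].max(0))/2)
k=(P[...,2]>.031)&(P[...,2]<.045)&(abs(P[...,0]-.575)<.03)&(abs(P[...,1]+.25)<.03)
q=P[k];print('top pts',len(q),q.mean(0),q.min(0),q.max(0)); go([.5755,-.2505,.020],DOWN)
```

```text
[ 0.574  -0.2511  0.1277] [[-0.0032  0.0034  1.    ]
 [ 0.0028  1.     -0.0034]
 [-1.      0.0028 -0.0032]]
[241 184  25  26 498] [252.8032 196.761 ] [ 0.5761 -0.2522  0.034 ] [ 0.5769 -0.2522  0.0311]
top pts 461 [ 0.5767 -0.2523  0.0345] [ 0.5665 -0.2627  0.0311] [ 0.5875 -0.2415  0.0369]
shift mm [108.8  -0.9   0.7] rot [-0.0015 -0.0014 -0.0024] | rows 3.0
```

Call:
{"method": "jog_arm", "body": {"motion": [0.6,40,-1.2,3,0,0,0,0.6,75,-1.2,3,-0.0015,-0.0014,-0.0024,0.6,95,-1.2,3,-0.0015,-0.0014,-0.0024,0.6,106,-1.2,3,-0.0015,-0.0014,-0.0024,0.6,106,-1.2,3,-0.0015,-0.0014,-0.0024,0.6,106,-1.2,3,-0.0015,-0.0014,-0.0024,0,106,-1.2,3,-0.0015,-0.0014,-0.0024,0,106,-1.2,3,-0.0015,-0.0014,-0.0024,0,106,-1.2,3,-0.0015,-0.0014,-0.0024,0,106,-1.2,3,-0.0015,-0.0014,-0.0024]}}

```text
time_s: 9.2
tcp_pos: [0.5793, -0.2517, 0.026]
ee_rot: [[0.005, -0.002, 1.0], [-0.004, 1.0, 0.002], [-1.0, -0.004, 0.005]]
wrist_force: [-0.6, -0.7, 0.2]
grip_width: 0.0335
```

Call:
{"method": "jog_arm", "body": {"motion": [0,0,0,0,0,0,0,0,0,0,0,0,0,0,0,0,0,0,0,0,0,0,0,0,0,0,0,0]}}

```text
time_s: 9.53
tcp_pos: [0.5789, -0.2516, 0.0253]
ee_rot: [[0.003, -0.001, 1.0], [-0.003, 1.0, 0.001], [-1.0, -0.003, 0.003]]
wrist_force: [-0.6, 0.1, 3.7]
grip_width: 0.0209
```

Call:
{"method": "jog_arm", "body": {"motion": [0,-40,0,0,0,0,0,0,-80,0,0,0,0,0,0,-120,0,0,0,0,0,0,-160,0,0,0,0,0,0,-160,0,0,0,0,0]}}

```text
time_s: 9.95
tcp_pos: [0.5824, -0.2533, 0.1938]
ee_rot: [[0.016, -0.002, 1.0], [-0.011, 1.0, 0.002], [-1.0, -0.011, 0.016]]
wrist_force: [1.0, -0.1, 0.3]
grip_width: 0.0209
```

Run:
```python
from h import *
s=env.state(); print(s['tcp_pos'],s['grip_width']); go(np.array([.7031,.0195,.1275])+.1*ax,RT)
```

```text
[ 0.5824 -0.2533  0.1938] 0.02086775578915953
shift mm [-25.8 262.3  80.5] rot [-0.2325 -0.4192  0.0645] | rows 7.0
```

Call:
{"method": "jog_arm", "body": {"motion": [0,-26,262,80.5,-0.2325,-0.4192,0.0645,0,-26,262,80.5,-0.2325,-0.4192,0.0645,0,-26,262,80.5,-0.2325,-0.4192,0.0645,0,-26,262,80.5,-0.2325,-0.4192,0.0645,0,-26,262,80.5,-0.2325,-0.4192,0.0645,0,-26,262,80.5,-0.2325,-0.4192,0.0645,0,-26,262,80.5,-0.2325,-0.4192,0.0645,0,-26,262,80.5,-0.2325,-0.4192,0.0645,0,-26,262,80.5,-0.2325,-0.4192,0.0645,0,-26,262,80.5,-0.2325,-0.4192,0.0645]}}

```text
time_s: 10.78
tcp_pos: [0.6578, 0.0108, 0.2096]
ee_rot: [[0.397, -0.239, 0.886], [0.108, 0.971, 0.213], [-0.912, 0.011, 0.411]]
wrist_force: [0.0, -0.1, -0.1]
grip_width: 0.0211
```

Run:
```python
from h import *
s=env.state(); print(s['tcp_pos'],s['grip_width']); go(np.array([.7031,.0195,.1275])+.036*ax,RT)
```

```text
[0.6578 0.0108 0.2096] 0.02111718921409648
shift mm [57.8 -2.9  7.8] rot [-0.0043 -0.0128 -0.0098] | rows 2.0
```

Call:
{"method": "jog_arm", "body": {"motion": [0,0,-2.9,9.8,-0.0043,-0.0128,-0.0098,0,30,-2.9,9.8,-0.0043,-0.0128,-0.0098,0,50,-2.9,9.8,-0.0043,-0.0128,-0.0098,0,57.8,-2.9,9.8,-0.0043,-0.0128,-0.0098,0,57.8,-2.9,9.8,-0.0043,-0.0128,-0.0098,0,57.8,-2.9,9.8,-0.0043,-0.0128,-0.0098,0,57.8,-2.9,9.8,-0.0043,-0.0128,-0.0098]}}

```text
time_s: 11.37
tcp_pos: [0.6913, 0.0159, 0.1629]
ee_rot: [[0.413, -0.237, 0.879], [0.1, 0.971, 0.215], [-0.905, -0.001, 0.425]]
wrist_force: [-0.5, 0.5, 0.2]
grip_width: 0.0208
```

Run:
```python
from h import *
s=env.state(); print(s['tcp_pos'],s['ee_rot'].T@s['wrist_force'],'mouth in tool',s['ee_rot'].T@(np.array([.7031,.0195,.1275])-s['tcp_pos'])); go(s['tcp_pos'],RT)
im,d,m=cloud('wrist'); np.savez('/tmp/w6.npz',im=im,d=d,**m,tcp=s['tcp_pos'],rot=s['ee_rot'])
cv2.imwrite('pics/w6.png',cv2.resize(im[160:280,180:340,::-1],None,fx=5,fy=5,interpolation=cv2.INTER_CUBIC))
```

```text
[0.6913 0.0159 0.1629] [-0.3125  0.6442 -0.2218] mouth in tool [ 0.0372  0.0007 -0.0039]
shift mm [0. 0. 0.] rot [-0.001  0.003  0.001] | rows 1.0
```

View pics/w6.png

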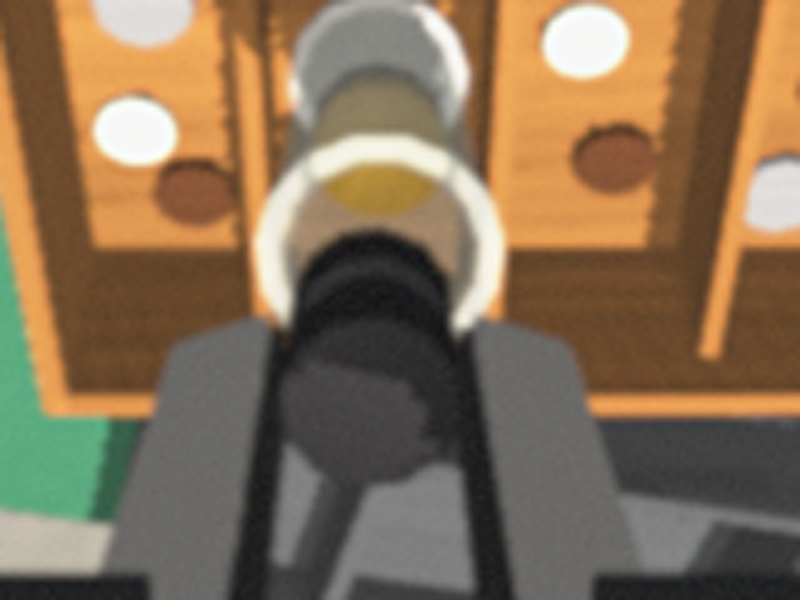

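The toggle hangs centred at x≈372 with its lower edge top at y≈232. The rim spans x 258–506 with its top at y≈135.

Run:
```python
from h import *
z=np.load('/tmp/w6.npz'); z={k:z[k] for k in z.files}
f=lambda k,off: (k+.5)/5-.5+off
ob=np.array([f(298,180),f(447,180),f(232,160)])
W=lambda q:z['tcp']+z['rot']@np.array(q)
e1,e2=z['rot'][:,1],z['rot'][:,2]
for x in(.022,.0255):
    s=least_squares(lambda q:(ext(z,W([x,q[0],q[1]]),e1,e2,.011)[[0,2,1]]-ob),[0,0]);print('bottom',x,s.x,s.fun)
ob=np.array([f(283,180),f(462,180),f(483,160)])
s=least_squares(lambda q:(ext(z,W([-.009,q[0],q[1]]),e1,e2,.011)[[0,2,3]]-ob),[0,0]);print('top',s.x,s.fun)
ob=np.array([f(258,180),f(506,180),f(135,160)])
s=least_squares(lambda q:(ext(z,W([.037,q[0],q[1]]),e1,e2,.0175)[[0,2,1]]-ob),[0,0]);print('rim',s.x,s.fun)
```

```text
bottom 0.022 [-0.0003 -0.0009] [-1.643   1.6432  0.048 ]
bottom 0.0255 [-0.0003  0.0002] [-1.365   1.3652  0.0392]
top [-0.0004 -0.0022] [-1.3414  1.3416  0.0505]
rim [ 0.001  -0.0037] [ 0.0565 -0.0565 -0.0024]
```

Call:
{"method": "jog_arm", "body": {"motion": [0,0,1.3,-3.0,0,0,0,0,8,1.3,-3.0,0,0,0,0,12,1.3,-3.0,0,0,0,0,15,1.3,-3.0,0,0,0,0,18,1.3,-3.0,0,0,0,0,18,1.3,-3.0,0,0,0,0,18,1.3,-3.0,0,0,0]}}

```text
time_s: 12.0
tcp_pos: [0.6951, 0.0193, 0.1437]
ee_rot: [[0.411, -0.238, 0.88], [0.101, 0.971, 0.216], [-0.906, 0.0, 0.423]]
wrist_force: [0.1, 0.8, -0.5]
grip_width: 0.0205
```

Run:
```python
from h import *
s=env.state(); print(s['tcp_pos'],s['ee_rot'].T@s['wrist_force'],'mouth in tool',s['ee_rot'].T@(np.array([.7031,.0195,.1275])-s['tcp_pos']),s['grip_width'])
```

```text
[0.6951 0.0193 0.1437] [0.5381 0.7312 0.041 ] mouth in tool [ 0.018  -0.0017  0.0002] 0.020543502026910083
```

Call:
{"method": "jog_arm", "body": {"motion": [0,5,-0.5,0,0,0,0,0,10,-0.8,0,0,0,0,0,14,-0.8,0,0,0,0,0,15,-0.8,0,0,0,0,0,15,-0.8,0,0,0,0,0,15,-0.8,0,0,0,0]}}

```text
time_s: 12.5
tcp_pos: [0.7013, 0.02, 0.1302]
ee_rot: [[0.411, -0.238, 0.88], [0.101, 0.971, 0.216], [-0.906, 0.001, 0.423]]
wrist_force: [0.0, -0.3, -1.2]
grip_width: 0.021
```

Run:
```python
from h import *
s=env.state(); print(s['tcp_pos'],s['ee_rot'].T@s['wrist_force'],'mouth in tool',s['ee_rot'].T@(np.array([.7031,.0195,.1275])-s['tcp_pos']),s['grip_width'])
```

```text
[0.7013 0.02   0.1302] [ 1.0333 -0.3374 -0.5454] mouth in tool [ 0.0031 -0.0009  0.0003] 0.021013116558072538
```

Free of force; release and retreat.

Call:
{"method": "jog_arm", "body": {"motion": [0.5,0,0,0,0,0,0,0.5,0,0,0,0,0,0,0.5,0,0,0,0,0,0,0.5,0,0,0,0,0,0,0.5,-30,0,0,0,0,0,0.5,-60,0,0,0,0,0,0.5,-90,0,0,0,0,0,0.5,-90,0,0,0,0,0]}}

```text
time_s: 13.17
tcp_pos: [0.6662, 0.0101, 0.219]
ee_rot: [[0.421, -0.238, 0.875], [0.099, 0.971, 0.216], [-0.902, -0.004, 0.433]]
wrist_force: [0.1, -0.0, 0.4]
grip_width: 0.0472
```

Run:
```python
from h import *
s=env.state(); print(s['tcp_pos'],s['grip_width'])
im,d,m=cloud('wrist'); np.savez('/tmp/w7.npz',im=im,d=d,**m,tcp=s['tcp_pos'],rot=s['ee_rot'])
cv2.imwrite('pics/w7.png',cv2.resize(im[130:270,170:340,::-1],(680,560),interpolation=cv2.INTER_CUBIC))
# rod from scene/top initial
for n in('top','scene'):
    T=np.load(f'/tmp/{n}.npz');P=full(vision.camera_model(n),T['d']);P=P.reshape(-1,3)
    B=P[(abs(P[:,0]-.53)<.06)&(abs(P[:,1]-.34)<.06)]
    for a_,b_ in((.03,.04),(.1,.14),(.142,.16),(.0,.0)):
        q=B[(B[:,2]>a_)&(B[:,2]<b_)]
        if len(q): print(n,a_,len(q),q.mean(0),q.min(0),q.max(0),(q.min(0)+q.max(0))/2)
go([.53,.34,.26],DOWN)
```

```text
[0.6662 0.0101 0.219 ] 0.04717794837867022
top 0.03 104 [0.526  0.3351 0.0354] [0.5047 0.3166 0.0301] [0.5483 0.3574 0.0399] [0.5265 0.337  0.035 ]
top 0.1 51 [0.5241 0.3319 0.1193] [0.5161 0.3275 0.1004] [0.5365 0.3422 0.1393] [0.5263 0.3348 0.1198]
top 0.142 74 [0.5266 0.338  0.1467] [0.516  0.3272 0.1427] [0.5364 0.35   0.1498] [0.5262 0.3386 0.1463]
scene 0.03 102 [0.5315 0.343  0.0345] [0.508  0.3198 0.0302] [0.5521 0.3638 0.0389] [0.5301 0.3418 0.0345]
scene 0.1 116 [0.5346 0.3442 0.1203] [0.5226 0.3309 0.1001] [0.542  0.3526 0.1399] [0.5323 0.3418 0.12  ]
scene 0.142 40 [0.5295 0.3419 0.1449] [0.5168 0.33   0.1421] [0.5386 0.3521 0.1494] [0.5277 0.341  0.1457]
shift mm [-63.3 352.4 -29.1] rot [ 0.2366  0.4426 -0.0506] | rows 9.0
```

View pics/w7.png

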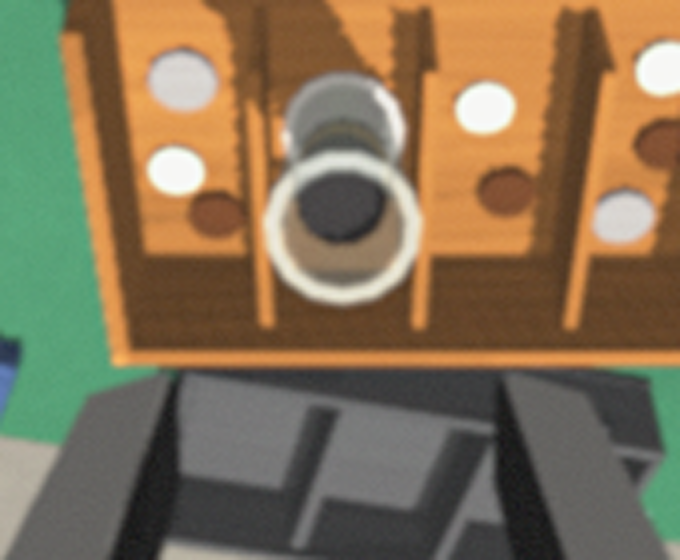

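The toggle sits end-on in the bore, at about (342,205) in the crop. Now the rod (10 pictures viewed so far).

Call:
{"method": "jog_arm", "body": {"motion": [0.6,-63,352.4,-29.1,0.2366,0.4426,-0.0506,0.6,-63,352.4,-29.1,0.2366,0.4426,-0.0506,0.6,-63,352.4,-29.1,0.2366,0.4426,-0.0506,0.6,-63,352.4,-29.1,0.2366,0.4426,-0.0506,0.6,-63,352.4,-29.1,0.2366,0.4426,-0.0506,0.6,-63,352.4,-29.1,0.2366,0.4426,-0.0506,0.6,-63,352.4,-29.1,0.2366,0.4426,-0.0506,0.6,-63,352.4,-29.1,0.2366,0.4426,-0.0506,0.6,-63,352.4,-29.1,0.2366,0.4426,-0.0506,0.6,-63,352.4,-29.1,0.2366,0.4426,-0.0506]}}

```text
time_s: 14.05
tcp_pos: [0.5258, 0.3474, 0.2561]
ee_rot: [[-0.01, -0.008, 1.0], [0.006, 1.0, 0.008], [-1.0, 0.006, -0.01]]
wrist_force: [-0.4, 0.2, -0.3]
grip_width: 0.0561
```

Run:
```python
from h import *
s=env.state(); print(s['tcp_pos'],s['ee_rot'])
im,d,m=cloud('wrist'); P=full(m,d).reshape(-1,3); Q=P[(abs(P[:,0]-.527)<.06)&(abs(P[:,1]-.34)<.06)]
for a_,b_ in((.032,.042),(.05,.09),(.1,.135),(.14,.155)):
    q=Q[(Q[:,2]>a_)&(Q[:,2]<b_)]
    if len(q): print(a_,len(q),q.mean(0),q.min(0),q.max(0),(q.min(0)+q.max(0))/2)
go([.527,.339,.105],DOWN)
```

```text
[0.5258 0.3474 0.2561] [[-0.0098 -0.0076  0.9999]
 [ 0.0057  1.      0.0076]
 [-0.9999  0.0058 -0.0098]]
0.032 316 [0.5214 0.3401 0.0362] [0.5058 0.318  0.0321] [0.5437 0.361  0.0411] [0.5248 0.3395 0.0366]
0.05 27 [0.5223 0.34   0.06  ] [0.5214 0.335  0.0504] [0.5242 0.3447 0.0719] [0.5228 0.3398 0.0611]
0.1 139 [0.5188 0.3405 0.1179] [0.5164 0.3299 0.1001] [0.5263 0.3507 0.1345] [0.5214 0.3403 0.1173]
0.14 427 [0.5264 0.3399 0.1463] [0.5165 0.3291 0.1401] [0.538  0.3506 0.1489] [0.5272 0.3398 0.1445]
shift mm [150.6  -5.3   1.1] rot [ 0.0062 -0.0089 -0.0019] | rows 4.0
```

Call:
{"method": "jog_arm", "body": {"motion": [0.6,5,-7.0,1.5,0.0062,-0.0089,-0.0019,0.6,45,-7.0,1.5,0.0062,-0.0089,-0.0019,0.6,85,-7.0,1.5,0.0062,-0.0089,-0.0019,0.6,120,-7.0,1.5,0.0062,-0.0089,-0.0019,0.6,145,-7.0,1.5,0.0062,-0.0089,-0.0019,0.6,152,-7.0,1.5,0.0062,-0.0089,-0.0019,0.6,152,-7.0,1.5,0.0062,-0.0089,-0.0019,0.6,152,-7.0,1.5,0.0062,-0.0089,-0.0019]}}

```text
time_s: 14.77
tcp_pos: [0.5304, 0.3326, 0.1052]
ee_rot: [[0.002, 0.007, 1.0], [-0.001, 1.0, -0.007], [-1.0, -0.001, 0.002]]
wrist_force: [0.7, 0.7, 0.5]
grip_width: 0.0565
```

Run:
```python
from h import *
s=env.state(); print(s['tcp_pos'],s['ee_rot'],s['wrist_force']); go([.527,.340,.102],DOWN)
```

```text
[0.5304 0.3326 0.1052] [[ 0.0023  0.0073  1.    ]
 [-0.0007  1.     -0.0073]
 [-1.     -0.0007  0.0023]] [0.6656 0.7151 0.5496]
shift mm [ 3.2  7.4 -3.5] rot [-0.0073  0.0023  0.0007] | rows 1.0
```

Call:
{"method": "jog_arm", "body": {"motion": [0.6,3.2,7.4,-3.5,-0.0073,0.0023,0,0.6,3.2,7.4,-3.5,-0.0073,0.0023,0,0.6,3.2,7.4,-3.5,-0.0073,0.0023,0,0,3.2,7.4,-3.5,-0.0073,0.0023,0,0,3.2,7.4,-3.5,-0.0073,0.0023,0,0,3.2,7.4,-3.5,-0.0073,0.0023,0,0,3.2,7.4,-3.5,-0.0073,0.0023,0,0,3.2,7.4,-3.5,-0.0073,0.0023,0,0,3.2,7.4,-3.5,-0.0073,0.0023,0,0,3.2,7.4,-3.5,-0.0073,0.0023,0]}}

```text
time_s: 15.6
tcp_pos: [0.5259, 0.3411, 0.1016]
ee_rot: [[-0.001, -0.002, 1.0], [-0.001, 1.0, 0.002], [-1.0, -0.001, -0.001]]
wrist_force: [-0.6, 0.7, 0.5]
grip_width: 0.0214
```

Run:
```python
from h import *
s=env.state(); print(s['tcp_pos'],s['ee_rot'],s['wrist_force'],s['grip_width'])
```

```text
[0.5259 0.3411 0.1016] [[-0.0007 -0.0016  1.    ]
 [-0.0005  1.      0.0016]
 [-1.     -0.0005 -0.0007]] [-0.5693  0.7416  0.4682] 0.021441379084779926
```

Call:
{"method": "jog_arm", "body": {"motion": [0,-35,0,0,0,0,0,0,-75,0,0,0,0,0,0,-115,0,0,0,0,0,0,-155,0,0,0,0,0,0,-190,0,0,0,0,0,0,-190,0,0,0,0,0,0,-190,0,0,0,0,0]}}

```text
time_s: 16.18
tcp_pos: [0.5269, 0.3416, 0.2939]
ee_rot: [[0.004, -0.002, 1.0], [0.002, 1.0, 0.002], [-1.0, 0.002, 0.004]]
wrist_force: [-0.5, -0.3, -1.4]
grip_width: 0.0215
```

Run:
```python
from h import *
s=env.state(); print(s['tcp_pos'],s['wrist_force'],s['grip_width']); go(np.array([.7031,.0195,.1275])+.150*ax,RT,s)
```

```text
[0.5269 0.3416 0.2939] [-0.4708 -0.2927 -1.4242] 0.021476548074358476
shift mm [  30.3 -337.5  114. ] rot [-0.2357 -0.4304  0.051 ] | rows 9.0
```

Call:
{"method": "jog_arm", "body": {"motion": [0,25,-337.5,114,-0.2357,-0.4304,0.051,0,25,-337.5,114,-0.2357,-0.4304,0.051,0,25,-337.5,114,-0.2357,-0.4304,0.051,0,25,-337.5,114,-0.2357,-0.4304,0.051,0,25,-337.5,114,-0.2357,-0.4304,0.051,0,25,-337.5,114,-0.2357,-0.4304,0.051,0,25,-337.5,114,-0.2357,-0.4304,0.051,0,25,-337.5,114,-0.2357,-0.4304,0.051,0,25,-337.5,114,-0.2357,-0.4304,0.051,0,25,-337.5,114,-0.2357,-0.4304,0.051]}}

```text
time_s: 17.02
tcp_pos: [0.6405, -0.0013, 0.2625]
ee_rot: [[0.402, -0.233, 0.886], [0.095, 0.973, 0.212], [-0.911, -0.001, 0.413]]
wrist_force: [-0.4, 1.1, -0.3]
grip_width: 0.0212
```

Call:
{"method": "jog_arm", "body": {"motion": [0,0,0,0,0,0,0,0,0,0,0,0,0,0,0,0,0,0,0,0,0]}}

```text
time_s: 17.27
tcp_pos: [0.6394, 0.0053, 0.2655]
ee_rot: [[0.404, -0.24, 0.883], [0.1, 0.971, 0.218], [-0.909, 0.0, 0.416]]
wrist_force: [0.2, -0.3, -1.1]
grip_width: 0.0215
```

Run:
```python
from h import *
s=env.state(); print(s['tcp_pos']); go(np.array([.7031,.0195,.1275])+.106*ax,RT,s)
```

```text
[0.6394 0.0053 0.2655]
shift mm [46.6 -1.4  1.1] rot [ 0.0011 -0.0069 -0.0009] | rows 2.0
```

Call:
{"method": "jog_arm", "body": {"motion": [0,25,-1.4,0.5,0.0011,-0.0069,0,0,42,-1.4,0.5,0.0011,-0.0069,0,0,46.6,-1.4,0.5,0.0011,-0.0069,0,0,46.6,-1.4,0.5,0.0011,-0.0069,0,0,46.6,-1.4,0.5,0.0011,-0.0069,0,0,46.6,-1.4,0.5,0.0011,-0.0069,0]}}

```text
time_s: 17.77
tcp_pos: [0.6606, 0.0078, 0.226]
ee_rot: [[0.414, -0.239, 0.878], [0.1, 0.971, 0.216], [-0.905, -0.001, 0.426]]
wrist_force: [0.2, -0.4, -0.0]
grip_width: 0.0218
```

Run:
```python
from h import *
s=env.state(); print(s['tcp_pos'],s['ee_rot'].T@s['wrist_force'],'mouth in tool',s['ee_rot'].T@(np.array([.7031,.0195,.1275])-s['tcp_pos'])); go(s['tcp_pos'],RT,s)
im,d,m=cloud('wrist'); np.savez('/tmp/w8.npz',im=im,d=d,**m,tcp=s['tcp_pos'],rot=s['ee_rot'])
cv2.imwrite('pics/w8.png',cv2.resize(im[130:250,180:340,::-1],None,fx=5,fy=5,interpolation=cv2.INTER_CUBIC))
```

```text
[0.6606 0.0078 0.226 ] [ 0.0941 -0.4609  0.1069] mouth in tool [ 0.1079  0.0014 -0.0021]
shift mm [0. 0. 0.] rot [0.0006 0.004  0.0013] | rows 1.0
```

View pics/w8.png

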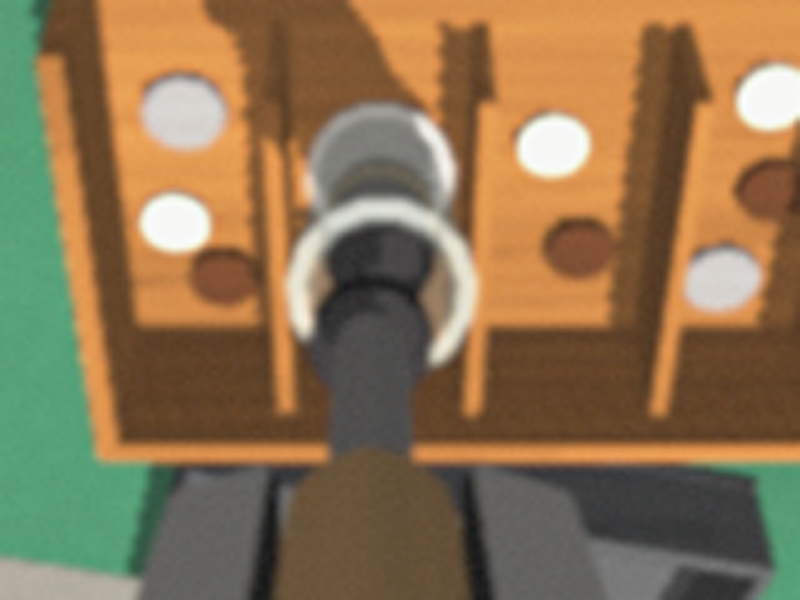

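The foot spans x 312–428 with its upper edge at y≈280. The rim spans x 288–476 with its top at y≈197.

Run:
```python
from h import *
z=np.load('/tmp/w8.npz'); z={k:z[k] for k in z.files}
f=lambda k,off: (k+.5)/5-.5+off
W=lambda q:z['tcp']+z['rot']@np.array(q); e1,e2=z['rot'][:,1],z['rot'][:,2]
for n,x,r,o in(('foot',.0956,.011,(312,428,280)),('rim',.1075,.0175,(288,476,197))):
    ob=np.array([f(o[0],180),f(o[1],180),f(o[2],130)])
    s=least_squares(lambda q:ext(z,W([x,*q]),e1,e2,r)[[0,2,1]]-ob,[0,0]);print(n,s.x,s.fun)
s=env.state();print(s['tcp_pos']-z['tcp'])
```

```text
foot [-0.0008  0.0037] [-0.7855  0.7856  0.0164]
rim [ 0.0014 -0.0023] [-0.2456  0.2455  0.0076]
[ 0.0001 -0.0002  0.0001]
```

Call:
{"method": "jog_arm", "body": {"motion": [0,0,2.2,-5,0,0,0,0,4,2.2,-5,0,0,0,0,8,2.2,-5,0,0,0,0,12,2.2,-5,0,0,0,0,15,2.2,-5,0,0,0,0,18,2.2,-5,0,0,0,0,18,2.2,-5,0,0,0]}}

```text
time_s: 18.4
tcp_pos: [0.6632, 0.0101, 0.2055]
ee_rot: [[0.412, -0.237, 0.88], [0.1, 0.971, 0.215], [-0.905, -0.0, 0.424]]
wrist_force: [0.4, 1.0, -1.2]
grip_width: 0.0211
```

```bash
cat > st.py <<'E'
from h import *
s=env.state(); print(s['time_s'],s['tcp_pos'],'F tool',s['ee_rot'].T@s['wrist_force'],'mouth in tool',s['ee_rot'].T@(np.array([.7031,.0195,.1275])-s['tcp_pos']),s['grip_width']); go(s['tcp_pos'],RT,s)
E
python3 st.py
```

```text
18.4 [0.6632 0.0101 0.2055] F tool [1.3249 0.8905 0.0812] mouth in tool [ 0.088  -0.0003  0.0041] 0.021114720731018825
shift mm [0. 0. 0.] rot [-0.001   0.002   0.0008] | rows 1.0
```

Call:
{"method": "jog_arm", "body": {"motion": [0,3,0,0,0,0,0,0,6,0,0,0,0,0,0,9,0,0,0,0,0,0,12,0,0,0,0,0,0,15,0,0,0,0,0,0,18,0,0,0,0,0,0,18,0,0,0,0,0]}}

```text
time_s: 18.98
tcp_pos: [0.6704, 0.0119, 0.1897]
ee_rot: [[0.413, -0.238, 0.879], [0.1, 0.971, 0.215], [-0.905, -0.001, 0.425]]
wrist_force: [0.1, 0.4, 0.8]
grip_width: 0.0216
```

```bash
python3 st.py
```

```text
18.9833 [0.6704 0.0119 0.1897] F tool [-0.6361  0.3215  0.489 ] mouth in tool [ 0.0706 -0.0004  0.004 ] 0.021603762891484125
shift mm [0. 0. 0.] rot [-0.0007  0.0024  0.001 ] | rows 1.0
```

Call:
{"method": "jog_arm", "body": {"motion": [0,2,0,0,0,0,0,0,4,0,0,0,0,0,0,6,0,0,0,0,0]}}

```text
time_s: 19.23
tcp_pos: [0.6728, 0.0125, 0.1846]
ee_rot: [[0.413, -0.238, 0.879], [0.1, 0.971, 0.215], [-0.905, -0.001, 0.425]]
wrist_force: [-2.3, 0.7, 3.7]
grip_width: 0.0215
```

```bash
python3 st.py
```

```text
19.2333 [0.6728 0.0125 0.1846] F tool [-4.2854  1.2576 -0.3135] mouth in tool [ 0.0649 -0.0004  0.0039] 0.021509303004941385
shift mm [0. 0. 0.] rot [-0.0005  0.0026  0.0011] | rows 1.0
```

Call:
{"method": "jog_arm", "body": {"motion": [0,2,0,0,0,0,0,0,4,0,0,0,0,0,0,6,0,0,0,0,0]}}

```text
time_s: 19.48
tcp_pos: [0.6753, 0.0131, 0.179]
ee_rot: [[0.413, -0.238, 0.879], [0.1, 0.971, 0.215], [-0.905, -0.001, 0.425]]
wrist_force: [-2.6, -0.1, 4.2]
grip_width: 0.0217
```

```bash
python3 st.py
python3 - <<'E'
from h import *
im,d,m=cloud('wrist'); cv2.imwrite('pics/w9.png',cv2.resize(im[130:250,180:340,::-1],None,fx=5,fy=5,interpolation=cv2.INTER_CUBIC))
s,_=vision.grab_frame('scene'); cv2.imwrite('pics/s9.png',cv2.resize(s[150:270,190:300,::-1],None,fx=5,fy=5,interpolation=cv2.INTER_CUBIC))
E
```

```text
19.4833 [0.6753 0.0131 0.179 ] F tool [-4.8949  0.5621 -0.5117] mouth in tool [ 0.0587 -0.0004  0.0039] 0.021677326883826283
shift mm [0. 0. 0.] rot [-0.0006  0.0024  0.001 ] | rows 1.0
```

About 5 N axial, so the follower is sliding. Continuing.

Call:
{"method": "jog_arm", "body": {"motion": [0,2,0,0,0,0,0,0,4,0,0,0,0,0,0,6,0,0,0,0,0,0,8,0,0,0,0,0,0,10,0,0,0,0,0,0,12,0,0,0,0,0,0,14,0,0,0,0,0,0,14,0,0,0,0,0]}}

```text
time_s: 20.25
tcp_pos: [0.6811, 0.0145, 0.1659]
ee_rot: [[0.412, -0.237, 0.88], [0.1, 0.971, 0.215], [-0.905, -0.0, 0.424]]
wrist_force: [0.9, 0.9, 1.8]
grip_width: 0.0214
```

```bash
python3 st.py
```

```text
20.25 [0.6811 0.0145 0.1659] F tool [-1.158   0.6959  1.733 ] mouth in tool [ 0.0443 -0.0004  0.0042] 0.02135316516584171
shift mm [0. 0. 0.] rot [-0.0008  0.002   0.0009] | rows 1.0
```

Call:
{"method": "jog_arm", "body": {"motion": [0,1,0,0,0,0,0,0,2,0,0,0,0,0]}}

```text
time_s: 20.42
tcp_pos: [0.6818, 0.0147, 0.1645]
ee_rot: [[0.413, -0.238, 0.879], [0.1, 0.971, 0.215], [-0.905, -0.001, 0.425]]
wrist_force: [-2.1, -0.0, 4.2]
grip_width: 0.0214
```

Call:
{"method": "jog_arm", "body": {"motion": [0,1,0,0,0,0,0,0,1.5,0,0,0,0,0]}}

```text
time_s: 20.58
tcp_pos: [0.6824, 0.0148, 0.1631]
ee_rot: [[0.413, -0.238, 0.879], [0.1, 0.971, 0.215], [-0.905, -0.001, 0.425]]
wrist_force: [-1.4, 0.6, 3.3]
grip_width: 0.0216
```

```bash
python3 st.py
```

```text
20.5833 [0.6824 0.0148 0.1631] F tool [-3.4597  0.9451  0.288 ] mouth in tool [ 0.0413 -0.0004  0.0041] 0.021630596659187123
shift mm [0. 0. 0.] rot [-0.0006  0.0022  0.001 ] | rows 1.0
```

Call:
{"method": "jog_arm", "body": {"motion": [0,1,0,0,0,0,0,0,1.5,0,0,0,0,0,0,1.5,0,0,0,0,0]}}

```text
time_s: 20.83
tcp_pos: [0.683, 0.015, 0.162]
ee_rot: [[0.413, -0.238, 0.879], [0.1, 0.971, 0.216], [-0.905, -0.001, 0.425]]
wrist_force: [-3.5, -1.2, 5.2]
grip_width: 0.0217
```

Call:
{"method": "jog_arm", "body": {"motion": [0,1,0,0,0,0,0,0,1.5,0,0,0,0,0,0,1.5,0,0,0,0,0]}}

```text
time_s: 21.08
tcp_pos: [0.6834, 0.015, 0.162]
ee_rot: [[0.413, -0.238, 0.879], [0.1, 0.971, 0.216], [-0.905, -0.001, 0.425]]
wrist_force: [-6.1, -0.6, 12.0]
grip_width: 0.0215
```

```bash
python3 st.py
```

```text
21.0833 [0.6834 0.015  0.162 ] F tool [-13.4107   0.8348  -0.3785] mouth in tool [ 0.0398 -0.0003  0.0036] 0.021504199477043972
shift mm [0. 0. 0.] rot [0.0002 0.003  0.0014] | rows 1.0
```

Bottomed out: 13 N and motion has stopped at the expected depth. Holding.

Call:
{"method": "jog_arm", "body": {"motion": [0,0.2,0,0,0,0,0,0,0.2,0,0,0,0,0,0,0.2,0,0,0,0,0,0,0.2,0,0,0,0,0,0,0.2,0,0,0,0,0,0,0.2,0,0,0,0,0]}}

```text
time_s: 21.58
tcp_pos: [0.6834, 0.015, 0.162]
ee_rot: [[0.413, -0.238, 0.879], [0.1, 0.971, 0.216], [-0.905, -0.001, 0.425]]
wrist_force: [-8.1, -1.1, 13.0]
grip_width: 0.0215
```

```bash
python3 st.py
```

```text
21.5833 [0.6834 0.015  0.162 ] F tool [-15.204    0.8172  -1.8156] mouth in tool [ 0.0398 -0.0003  0.0036] 0.021547142115195532
shift mm [0. 0. 0.] rot [0.0002 0.0031 0.0015] | rows 1.0
```

Call:
{"method": "jog_arm", "body": {"motion": [0,-10,0,0,0,0,0,0,-25,0,0,0,0,0,0,-50,0,0,0,0,0,0,-80,0,0,0,0,0,0,-110,0,0,0,0,0,0,-125,0,0,0,0,0,0,-125,0,0,0,0,0,0,-125,0,0,0,0,0]}}

```text
time_s: 22.25
tcp_pos: [0.6317, 0.0024, 0.2732]
ee_rot: [[0.412, -0.237, 0.88], [0.1, 0.971, 0.215], [-0.906, -0.001, 0.424]]
wrist_force: [-0.3, -0.1, -1.0]
grip_width: 0.022
```

```bash
python3 st.py
python3 - <<'E'
from h import *
go([.526,.341,.30],DOWN)
E
```

```text
22.25 [0.6317 0.0024 0.2732] F tool [ 0.7599 -0.0461 -0.7129] mouth in tool [ 0.1631 -0.0002  0.0046] 0.022037538234087915
shift mm [0. 0. 0.] rot [-0.0006  0.0018  0.0013] | rows 1.0
shift mm [-34.  353.9  -8.7] rot [ 0.2361  0.4361 -0.0516] | rows 9.0
```

Call:
{"method": "jog_arm", "body": {"motion": [0,-34,353.9,-8.7,0.2361,0.4361,-0.0516,0,-34,353.9,-8.7,0.2361,0.4361,-0.0516,0,-34,353.9,-8.7,0.2361,0.4361,-0.0516,0,-34,353.9,-8.7,0.2361,0.4361,-0.0516,0,-34,353.9,-8.7,0.2361,0.4361,-0.0516,0,-34,353.9,-8.7,0.2361,0.4361,-0.0516,0,-34,353.9,-8.7,0.2361,0.4361,-0.0516,0,-34,353.9,-8.7,0.2361,0.4361,-0.0516,0,-34,353.9,-8.7,0.2361,0.4361,-0.0516,0,-34,353.9,-8.7,0.2361,0.4361,-0.0516]}}

```text
time_s: 23.08
tcp_pos: [0.5236, 0.3477, 0.2973]
ee_rot: [[-0.005, -0.007, 1.0], [0.003, 1.0, 0.007], [-1.0, 0.003, -0.005]]
wrist_force: [-0.6, 0.9, -1.0]
grip_width: 0.0214
```

Call:
{"method": "jog_arm", "body": {"motion": [0,0,0,0,0,0,0,0,0,0,0,0,0,0,0,0,0,0,0,0,0]}}

```text
time_s: 23.33
tcp_pos: [0.5267, 0.3398, 0.2988]
ee_rot: [[-0.002, 0.001, 1.0], [-0.002, 1.0, -0.001], [-1.0, -0.002, -0.002]]
wrist_force: [-1.0, 0.3, -2.1]
grip_width: 0.0217
```

Run:
```python
from h import *
s=env.state();print(s['tcp_pos'],s['ee_rot'],s['grip_width']); go([.526,.341,.150],DOWN,s)
```

```text
[0.5267 0.3398 0.2988] [[-0.0017  0.0011  1.    ]
 [-0.0015  1.     -0.0011]
 [-1.     -0.0015 -0.0017]] 0.021696856105105855
shift mm [148.8   1.4  -0.4] rot [-0.0011 -0.0017  0.0015] | rows 4.0
```

Call:
{"method": "jog_arm", "body": {"motion": [0,40,1.2,-1.5,0,0,0,0,80,1.2,-1.5,0,0,0,0,120,1.2,-1.5,0,0,0,0,144,1.2,-1.5,0,0,0,0,148,1.2,-1.5,0,0,0,0,148,1.2,-1.5,0,0,0,0,148,1.2,-1.5,0,0,0]}}

```text
time_s: 23.92
tcp_pos: [0.5264, 0.3419, 0.1537]
ee_rot: [[0.002, 0.001, 1.0], [0.001, 1.0, -0.001], [-1.0, 0.001, 0.002]]
wrist_force: [1.0, -0.0, -0.7]
grip_width: 0.0219
```

Run:
```python
from h import *
s=env.state();print(s['tcp_pos'],s['wrist_force']); go([.5255,.341,.1016],DOWN,s)
im,d,m=cloud('wrist'); np.savez('/tmp/w10.npz',im=im,d=d,**m,tcp=s['tcp_pos'],rot=s['ee_rot'])
a=cv2.resize(im[110:250,180:340,::-1],(400,350),interpolation=cv2.INTER_CUBIC)
t=vision.grab_frame('scene')[0]; b=cv2.resize(t[190:290,325:440,::-1],(400,350),interpolation=cv2.INTER_CUBIC)
cv2.imwrite('pics/w10.png',np.hstack([a,b]))
```

```text
[0.5264 0.3419 0.1537] [ 0.9739 -0.0454 -0.7161]
shift mm [52.1 -1.  -1. ] rot [-0.0014  0.0024 -0.0013] | rows 2.0
```

View pics/w10.png

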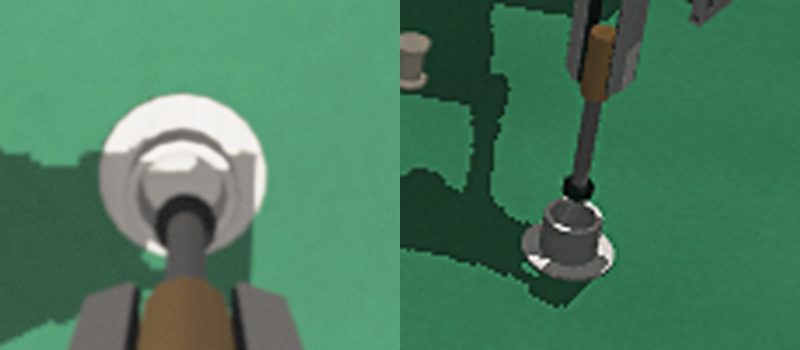

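The foot is at (186,222) in the left image, above the cup centre at x≈183, so it is aligned. I'll lower it slowly.

Call:
{"method": "jog_arm", "body": {"motion": [0,8,-0.8,-1.5,0,0,0,0,16,-0.8,-1.5,0,0,0,0,24,-0.8,-1.5,0,0,0,0,32,-0.8,-1.5,0,0,0,0,40,-0.8,-1.5,0,0,0,0,45,-0.8,-1.5,0,0,0,0,45,-0.8,-1.5,0,0,0]}}

```text
time_s: 24.6
tcp_pos: [0.5224, 0.3411, 0.1054]
ee_rot: [[-0.003, -0.0, 1.0], [-0.001, 1.0, 0.0], [-1.0, -0.001, -0.003]]
wrist_force: [0.0, 0.5, -0.5]
grip_width: 0.0216
```

Call:
{"method": "jog_arm", "body": {"motion": [0,1.5,0,0,0,0,0,0,3,0,0,0,0,0,0,4,0,0,0,0,0]}}

```text
time_s: 24.85
tcp_pos: [0.5236, 0.3417, 0.1035]
ee_rot: [[0.001, -0.0, 1.0], [0.001, 1.0, 0.0], [-1.0, 0.001, 0.001]]
wrist_force: [-0.1, 0.1, -0.7]
grip_width: 0.0216
```

Call:
{"method": "jog_arm", "body": {"motion": [0,0.7,0,0,0,0,0,0,1.2,0,0,0,0,0,0,1.2,0,0,0,0,0]}}

```text
time_s: 25.1
tcp_pos: [0.5235, 0.3416, 0.1022]
ee_rot: [[0.0, -0.0, 1.0], [0.0, 1.0, 0.0], [-1.0, 0.0, 0.0]]
wrist_force: [-0.5, -0.3, -1.0]
grip_width: 0.0212
```

Call:
{"method": "jog_arm", "body": {"motion": [0,0.7,0,0,0,0,0,0,1.2,0,0,0,0,0,0,1.2,0,0,0,0,0]}}

```text
time_s: 25.35
tcp_pos: [0.5237, 0.3417, 0.102]
ee_rot: [[0.001, -0.0, 1.0], [0.001, 1.0, 0.0], [-1.0, 0.001, 0.001]]
wrist_force: [-0.1, -0.6, 4.9]
grip_width: 0.0215
```

Call:
{"method": "jog_arm", "body": {"motion": [0,0.5,0,0,0,0,0,0,0.8,0,0,0,0,0,0,0.8,0,0,0,0,0]}}

```text
time_s: 25.6
tcp_pos: [0.5238, 0.3417, 0.102]
ee_rot: [[0.002, -0.0, 1.0], [0.001, 1.0, 0.0], [-1.0, 0.001, 0.002]]
wrist_force: [-0.5, -0.6, 8.3]
grip_width: 0.0215
```

The foot is on the cup floor, at the same height as when I took it. I'll release and retreat.

Call:
{"method": "jog_arm", "body": {"motion": [0,-0.8,0,0,0,0,0,0.6,-0.8,0,0,0,0,0,0.6,-0.8,0,0,0,0,0,0.6,-0.8,0,0,0,0,0,0.6,-0.8,0,0,0,0,0,0.6,-0.8,0,0,0,0,0,0.6,-30,0,0,0,0,0,0.6,-70,0,0,0,0,0,0.6,-110,0,0,0,0,0,0.6,-150,0,0,0,0,0]}}

```text
time_s: 26.43
tcp_pos: [0.5229, 0.3413, 0.2513]
ee_rot: [[-0.001, -0.0, 1.0], [-0.0, 1.0, 0.0], [-1.0, -0.0, -0.001]]
wrist_force: [0.8, 1.0, -0.0]
grip_width: 0.0565
```

Call:
{"method": "jog_arm", "body": {"motion": [0.6,-10,0,0,0,0,0,0.6,-10,0,0,0,0,0,0.6,-10,0,0,0,0,0,0.6,-10,0,0,0,0,0,0.6,-10,0,0,0,0,0,0.6,-10,0,0,0,0,0]}}

```text
time_s: 26.93
tcp_pos: [0.5225, 0.3411, 0.2578]
ee_rot: [[-0.004, -0.0, 1.0], [-0.002, 1.0, 0.0], [-1.0, -0.002, -0.004]]
wrist_force: [-0.9, 0.7, -0.4]
grip_width: 0.0563
```

Run:
```python
from h import *
s=env.state(); print(s['tcp_pos'],s['wrist_force'],s['grip_width'])
im,d,m=cloud('wrist'); P=full(m,d).reshape(-1,3); Q=P[(abs(P[:,0]-.527)<.06)&(abs(P[:,1]-.34)<.06)]
for a_,b_ in((.032,.042),(.05,.09),(.1,.135),(.14,.155)):
    q=Q[(Q[:,2]>a_)&(Q[:,2]<b_)]
    if len(q): print(a_,len(q),q.mean(0),q.min(0),q.max(0),(q.min(0)+q.max(0))/2)
im,d,m=cloud('top'); t0=np.load('/tmp/top.npz')
for n,(u,v) in dict(spool=(204,260),buckle=(347,262),coat=(398,214)).items():
    A=im[v-14:v+14,u-14:u+14].astype(int)-t0['im'][v-14:v+14,u-14:u+14]; print(n,abs(A).mean())
# toggle top depth in tube (top cam, dark pixels inside mouth)
P=full(m,d); k=np.argwhere(im[128:155,232:258].max(2)<60)+[128,232]; X=P[k[:,0],k[:,1]]
print('dark pts depth below rim',len(X),np.median((X-np.array([.7031,.0195,.1275]))@ax) if len(X) else '')
```

```text
[0.5225 0.3411 0.2578] [-0.8793  0.6956 -0.3737] 0.05630719207185664
0.032 313 [0.5216 0.3395 0.0363] [0.5056 0.3187 0.0322] [0.5441 0.3608 0.0418] [0.5248 0.3397 0.037 ]
0.05 35 [0.523  0.3403 0.0617] [0.5217 0.3343 0.0501] [0.5271 0.3452 0.0726] [0.5244 0.3398 0.0613]
0.1 155 [0.5198 0.3403 0.1187] [0.5173 0.3298 0.1001] [0.527  0.3506 0.1348] [0.5222 0.3402 0.1174]
0.14 419 [0.5275 0.3396 0.1463] [0.5175 0.3292 0.1403] [0.5387 0.3501 0.1486] [0.5281 0.3396 0.1445]
spool 33.836309523809526
buckle 0.48299319727891155
coat 0.5097789115646258
dark pts depth below rim 35 -0.0538473930173516
```

The toggle top is 54 mm below the rim and the rod is upright where it was. The spool difference is probably the arm's shadow or the arm itself in view, so I'll check it numerically before handing in.

Run:
```python
from h import *
t0=np.load('/tmp/scene.npz'); im,d,m=cloud('scene')
for I,D in((t0['im'],t0['d']),(im,d)):
    P=full(m,D); k=(P[...,2]>.01)&(P[...,2]<.05)&(np.hypot(P[...,0]-.425,P[...,1]-.112)<.05); print(k.sum(),P[k].mean(0) if k.any() else '')
env.close_job()
```

```text
102 [0.4309 0.1168 0.0311]
100 [0.4306 0.1167 0.0313]
the job is handed in; nothing more can be done
```

The job is done and handed in at about 27 s. The hand-in reports no verdict, so what follows rests on my own measurements.

**What I did:**
- I put the gilt button into the tube dome up, then the black toggle end-on on top of it.
- I pushed both down with the rod until it stopped at about the expected depth.
- I held 13–15 N along the tube for about 0.5 s.
- I stood the rod back in its stand and moved the gripper clear.

**Last checks:**
- **Toggle:** its top measured 54 mm below the rim, against 55 mm expected when fully home.
- **Rod:** it was upright, with its axis within about 1 mm of where it started and its handle top at the same height (0.146 m).
- **Buckle and coat button:** unchanged in the top view.
- **Spool:** the top-view picture around it differed from the start, probably because the arm or its shadow was in view. The scene camera's depth put it within 0.5 mm of its original place.

**Not checked directly:** the follower joint and the final button pose. I judged those from the press depth and force only.

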